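# Load sawn blanks in a gang fixture and pack out the gaps

## Robot

A 6-joint arm with a two-finger parallel gripper is mounted at the origin on a cart in front of the work surface, level with it; the furniture and walls round the work are solid. World frame = base frame: x ahead of the robot, y to its left, z up, the work surface at z = 0. Lengths are in mm, angles in rad, forces in N, time in s.
With the tool pointing down it reaches from about 275 to 750 mm from the base axis. Payload 10.2 kg.
Tool frame: the origin (TCP) lies midway between the tips of the shut fingers; the grasp point (between the pads) lies 19 mm behind it; z points along the fingers, y is the line along which they close (so a half turn about z gives the same grasp; the last joint's range is limited). The gripper opens to 85 mm and grips with 20 to 120 N. Pads are 22 mm wide; open, the fingers measure 114 mm over their backs; the gripper's body (76 mm by 85 mm) begins 54 mm behind the grasp point. The pads swing forward as they close: fully open they stand 13 mm farther back than shut.
Start: joints at [1.02, 0.313, 1.498, -0, 1.331, -0.223], TCP at [169.042, 497.047, 231.294] pointing down, gripper open.
Joint ranges: [-2.94, 2.94], [-0.97, 2.17], [0.19, 2.56], [-1.23, 4.37], [0.02, 3.11], [-2.88, 2.88]. Speed limits (rad/s): [2.39, 2.39, 3.01, 3.14, 3.14, 3.14].

## Interface

Orientations are given as a unit quaternion [w, x, y, z].
In Python, from rig import ctrl gives the robot as it stands.
- The arm moves only by the tool send_rows, never from a script. Its argument "targets" is a list of rows, each a list of 7 numbers: the closure, from -1 (fully open) to 1 (shut), so that 0 is half open, then the shift along the tool's x, y, z in m, then the turn, a rotation vector about the tool's x, y, z in rad. In form: [[claw, dx, dy, dz, ax, ay, az], ...]. A call has exactly 10 rows; each row shifts and turns the commanded pose from where the row before left it, along the tool's axes as they then stand; what a row does not reach is not made up. A row lasts 1/8 s, in which the tool goes at most 62.5 mm and 10.7 degrees, less where a joint would pass 70% of its speed; a pose out of reach is approached as far as the arm can. A call with a gripper value outside its range is refused whole. The fingers move at their own pace and stop on an object; "squeeze" is the grip in N (left out, the last holds). Time passes only in rows, so rows that do not move let the fingers close, or fill a call up. It gives the time, the measured TCP pose, the force, the opening and the grip force at its end, in the units of the state.
- ctrl.sense(): the state, without advancing time (a new reading comes with each control period).
- ctrl.capture(name): name is "side" or "top"; returns a dict with "img" (400x640x3 uint8, red, green, blue), "camera_matrix" (3x3 intrinsics, pixels), "R" (3x3) and "t" (3): a world point X has camera coordinates R X + t. Camera axes: x right, y down, z forward; pixel columns grow to the right and rows downward; lengths in mm; the calibration is good to about 2 mm. A picture is of the moment at which its call begins. There is no depth.
- ctrl.finish_job(): hands the job in; it is judged then, once.
Trained networks look in a picture, given as the dict that the camera call returned (one of the last four; its "shot" number tells which), for a name from the list of things; names that differ only in an ending like _2 or _b are one class to them, and where a whole thing is asked for, a point or a joint stands for the part that bears it (a point fixed in the world has none). Each returns a list of dicts, best first, with "score" (0 to 1); they miss things now and then, are a little off and sometimes report something else, mostly with a low value. They report only what shows in the picture. A call takes as long as a camera call. They do not tell look-alikes from the thing itself.
- ctrl.boxes_of(query, picture): "extent" ([left, top, width, height] in pixels, round what is visible of it).
- ctrl.landmark_of(query, picture): "point" ([column, row] in pixels: a listed point, or the origin of a listed thing).
The state is a dict: "time_s": time; "joints": joint angles; "dq": joint speeds; "tau": joint torques, N m; "eef_pos": TCP position; "ee_rot": TCP orientation; "force": force on the tool from outside, world axes, zero at the start; "wrist_torque": the same for the moment, N m; "grip_width": opening from 0.0 (shut) to 1.0 (fully open); "grip_force": force on a finger pad.
Only numpy, scipy, OpenCV 4.12 (cv2) and the standard library are available. Lean on these libraries where they do the work, as an engineer would, in place of code of your own. Each camera call takes 0.05 s, during which the arm holds its last target. There are 200 camera calls.

## Task

Load every sawn blank into the gang fixture, one to a lane, with its squared, stepped end up against the back stop, and slide the clamp bar fully home against its stops. Then find by trying which packing block fills the gap between each blank's sawn end and the bar, the thickest that drops in without force, and stand it in that gap, fully down. Blocks that are not needed stay or go back upright in their rack.

Things in the scene. Friction and masses are not known exactly. Their poses are not given: they have to be found in the camera images.
- fixture: Grey gang fixture, fixed. Origin on the bench under the middle lane; x points along the lanes to the back stop (far end), y left, z up. Three lanes along x at y = -64, 0, +64 mm, floor 12 mm above the bench, 46 mm wide between ribs with bevelled tops that rise 14 mm above the floor. Round guide rods along x at y = +-114 mm, tops 28 mm above the bench.
- back_stop (a point): Foot of the back stop's face in the middle lane, on the lane floor, at fixture x = +59 mm; the dark face spans all lanes and is 40 mm high. Same axes as the fixture.
- clamp_bar (a joint): Slide of the clamp bar across the lanes, m: 0 open (towards the robot), 0.040 home against the stop collars on the guide rods. The bar's face towards the blanks is at fixture x = -99 mm + this value; home, it is 118 mm from the back stop. Bar 26 mm thick, top 40 mm above the lane floor. It slides stiffly (about 10 N) and stays where left.
- bar_handle (a point): Middle of the grip of the bar's black bow handle: round, 12 mm thick, 60 mm long across the lanes (fixture y), 82 mm above the bench, 46 mm behind the bar's face, 30 mm above the bar's top.
- blank_a: Sawn aluminium blank, may be absent: 40 mm wide, 40 mm high, 78 to 102 mm long (all differ, not measured). Origin on its underside 36 mm behind the squared end, where its x axis points; the squared end has a step 12 mm deep and 12 mm long across its top; the other, uneven end has saw marks.
- blank_b: Sawn aluminium blank, may be absent: 40 mm wide, 40 mm high, 78 to 102 mm long (all differ, not measured). Origin on its underside 36 mm behind the squared end, where its x axis points; the squared end has a step 12 mm deep and 12 mm long across its top; the other, uneven end has saw marks.
- blank_c: Sawn aluminium blank, may be absent: 40 mm wide, 40 mm high, 78 to 102 mm long (all differ, not measured). Origin on its underside 36 mm behind the squared end, where its x axis points; the squared end has a step 12 mm deep and 12 mm long across its top; the other, uneven end has saw marks.
- blank_d: Sawn aluminium blank, may be absent: 40 mm wide, 40 mm high, 78 to 102 mm long (all differ, not measured). Origin on its underside 36 mm behind the squared end, where its x axis points; the squared end has a step 12 mm deep and 12 mm long across its top; the other, uneven end has saw marks.
- packer_a: Steel packing block, upright: 45 mm thick (its x), 38 mm wide (y), 84 mm high (z), foot edges chamfered 1.5 mm. Origin at the centre of its underside. With the bar home, a blank's matching block has 3 mm of play in all; the next thicker is 5 mm too thick and stops on the top edges.
- packer_b: Steel packing block, upright: 37 mm thick (its x), 38 mm wide (y), 84 mm high (z), foot edges chamfered 1.5 mm. Origin at the centre of its underside. With the bar home, a blank's matching block has 3 mm of play in all; the next thicker is 5 mm too thick and stops on the top edges.
- packer_c: Steel packing block, upright: 29 mm thick (its x), 38 mm wide (y), 84 mm high (z), foot edges chamfered 1.5 mm. Origin at the centre of its underside. With the bar home, a blank's matching block has 3 mm of play in all; the next thicker is 5 mm too thick and stops on the top edges.
- packer_d: Steel packing block, upright: 21 mm thick (its x), 38 mm wide (y), 84 mm high (z), foot edges chamfered 1.5 mm. Origin at the centre of its underside. With the bar home, a blank's matching block has 3 mm of play in all; the next thicker is 5 mm too thick and stops on the top edges.
- packer_e: Steel packing block, upright: 13 mm thick (its x), 38 mm wide (y), 84 mm high (z), foot edges chamfered 1.5 mm. Origin at the centre of its underside. With the bar home, a blank's matching block has 3 mm of play in all; the next thicker is 5 mm too thick and stops on the top edges.
- rack: Wooden rack for the packing blocks, fixed: 240 x 64 mm, 30 mm high, open on top. Origin in the middle on the bench, x along the row of five pockets centred at x = -94, -47, 0, +47, +94 mm; pockets 42 (x) by 54 mm (y) inside, floor 5 mm up. A block stands in each, its thickness along the rack's y.
Mind the look-alikes: they are no part of the job. What is shaped like the blank_d but blue is not meant.

How it is judged:
By the outcome, as a careful person would: the job done as asked, in the order asked, and still so for the second after the job is handed in, with the robot touching nothing.
Of blank_a, blank_b, blank_c, blank_d only 2 to 3 are there at a start; the rules pass over those that are not, and their reading is None.
At some moment in a run one of blank_a, blank_b, blank_c, blank_d may be knocked a few centimetres aside while the robot is not near it.
It also fails if it takes over 210 s, if anything falls off the work surface, if the arm or the gripper's body presses on something with over 40 N, if the wrist force passes 120 N, or if a joint passes its speed limit or range.

## Working session

There is one attempt and no reset: what is moved stays moved. The work goes in short steps, Python scripts to look and compute and a tool call to move; the robot and the scene stay as the last step left them, time stands still between calls to the robot, and variables do not carry over. Pictures are saved under pics/ and viewed, at most 14 in all, crops included, and the job is handed in when it is done.

Besides the shell and the picture viewer there is one more tool, called after "Emit:" as name([rows], argument=value, ...), one row to a line, values as JSON. send_rows: Moves the arm, as the interface text tells. Its arguments: {"type":"object","properties":{"targets":{"type":"array"},"squeeze":{"type":"number"}},"required":["targets"]}

```bash
ls; mkdir -p pics
cat > h.py <<'E'
import numpy as np, cv2
from rig import ctrl
def ray(c,px):
    K=np.array(c["camera_matrix"]);R=np.array(c["R"]);t=np.array(c["t"])
    return -R.T@t, R.T@np.linalg.inv(K)@np.array([px[0],px[1],1.0])
def at_z(c,px,z):
    o,d=ray(c,px); return o+d*(z-o[2])/d[2]
def proj(c,X):
    K=np.array(c["camera_matrix"]);p=K@(np.array(c["R"])@np.array(X,float)+np.array(c["t"])); return p[:2]/p[2]
def save(c,n,crop=None,s=1):
    im=c["img"]
    if crop: l,t,w,h=crop; im=im[t:t+h,l:l+w]
    cv2.imwrite("pics/"+n,cv2.resize(im,None,fx=s,fy=s,interpolation=cv2.INTER_CUBIC)[:,:,::-1])
E
python3 - <<'E'
from h import *
np.set_printoptions(precision=1,suppress=True)
for n in ("top","side"):
    c=ctrl.capture(n); save(c,n+"0.png",s=1.25)
    o,d=ray(c,(320,200)); print(n,o,d,np.array(c["camera_matrix"])[0,0])
    for q in ("fixture","back_stop","bar_handle","rack","blank_a","packer_a"):
        for r in ctrl.landmark_of(q,c)[:6]: 
            print(q,np.round(r["point"]),round(r["score"],2),at_z(c,r["point"],{"back_stop":12,"bar_handle":82,"packer_a":5}.get(q,0)))
print(ctrl.sense())
E
```

```text
pics
top [ 363.5   14.1 1231.1] [ 0.2  0.  -1. ] 394.95382266833434
fixture [339. 190.] 0.62 [603.7 -26.7   0. ]
back_stop [340. 172.] 0.88 [660.9 -32.6  12. ]
rack [445. 217.] 0.84 [ 510.3 -355.7    0. ]
blank_a [262. 195.] 0.89 [595.8 215.2   0. ]
blank_a [225. 241.] 0.6 [451.2 331.4   0. ]
blank_a [206. 201.] 0.6 [581.3 393.2   0. ]
blank_a [272. 241.] 0.56 [449.3 187.1   0. ]
packer_a [440. 200.] 0.72 [ 564.  -343.5    5. ]
packer_a [437. 186.] 0.72 [ 605.8 -337.4    5. ]
packer_a [450. 247.] 0.69 [ 414.  -361.8    5. ]
packer_a [442. 216.] 0.54 [ 510.3 -344.3    5. ]
packer_a [445. 233.] 0.51 [ 459.3 -350.4    5. ]
side [ 102.1 -831.5  670.8] [ 0.4  0.8 -0.5] 428.97111126869845
fixture [358. 224.] 0.73 [603.  -26.6   0. ]
back_stop [374. 214.] 0.65 [658.6 -21.3  12. ]
bar_handle [310. 216.] 0.75 [455.3 -41.1  82. ]
bar_handle [417. 307.] 0.27 [ 503.2 -403.2   82. ]
rack [400. 315.] 0.85 [ 513.7 -346.2    0. ]
rack [307. 219.] 0.22 [492.7  58.7   0. ]
blank_a [277. 202.] 0.92 [452.1 180.6   0. ]
blank_a [289. 160.] 0.86 [589.1 412.6   0. ]
blank_a [257. 185.] 0.79 [433.4 303.2   0. ]
blank_a [317. 183.] 0.72 [605.7 226.1   0. ]
packer_a [417. 302.] 0.82 [ 563.5 -335.6    5. ]
packer_a [433. 295.] 0.73 [ 605.8 -335.1    5. ]
packer_a [362. 334.] 0.66 [ 417.6 -354.9    5. ]
packer_a [383. 324.] 0.58 [ 467.  -353.7    5. ]
packer_a [402. 312.] 0.57 [ 519.4 -344.9    5. ]
{'time_s': 0.7, 'joints': array([ 1. ,  0.3,  1.5, -0. ,  1.3, -0.2]), 'dq': array([-0., -0., -0.,  0., -0., -0.]), 'tau': array([ -0. , -41.2, -26. ,  -0. ,   0. ,   0. ]), 'eef_pos': array([169. , 497. , 231.3]), 'ee_rot': array([ 0. ,  0.2,  1. , -0. ]), 'force': array([ 0.4,  0.4, -0.8]), 'wrist_torque': array([0., 0., 0.]), 'grip_force': 0.0, 'grip_width': 0.9985530548893261}
```

View pics/top0.png

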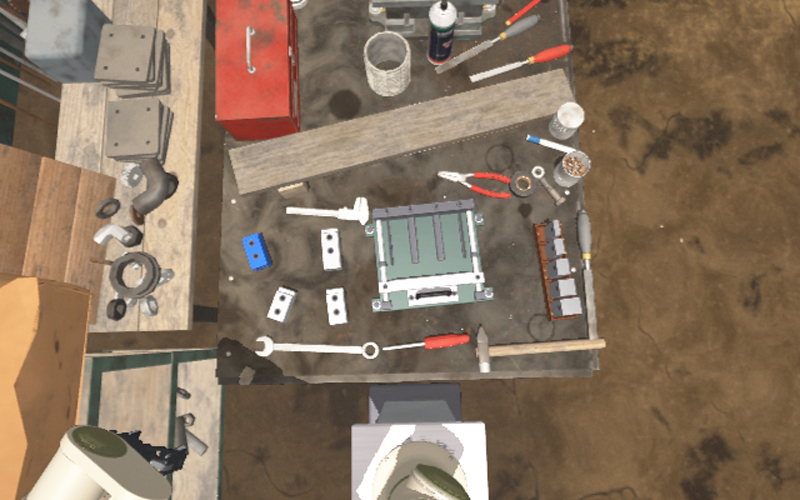

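View pics/side0.png

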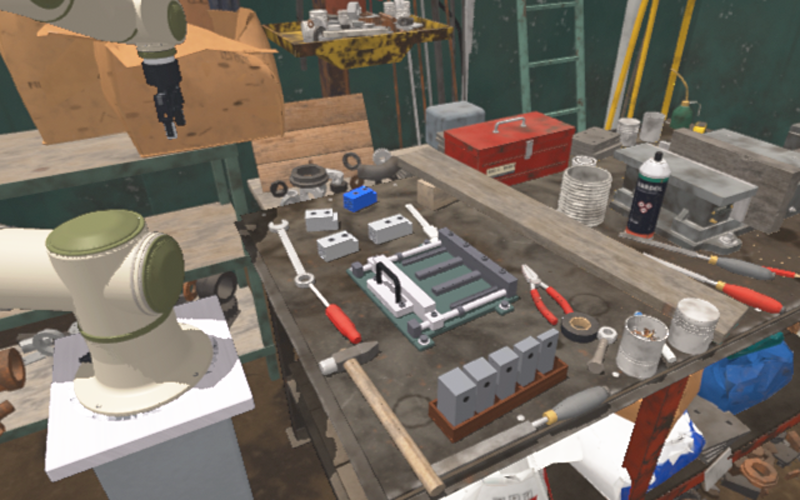

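Run:
```python
from h import *
c=ctrl.capture("top"); save(c,"top_crop.png",(170,160,130,100),6)
c=ctrl.capture("side"); save(c,"side_crop.png",(230,130,130,100),6)
```

```text
(no output)
```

View pics/top_crop.png

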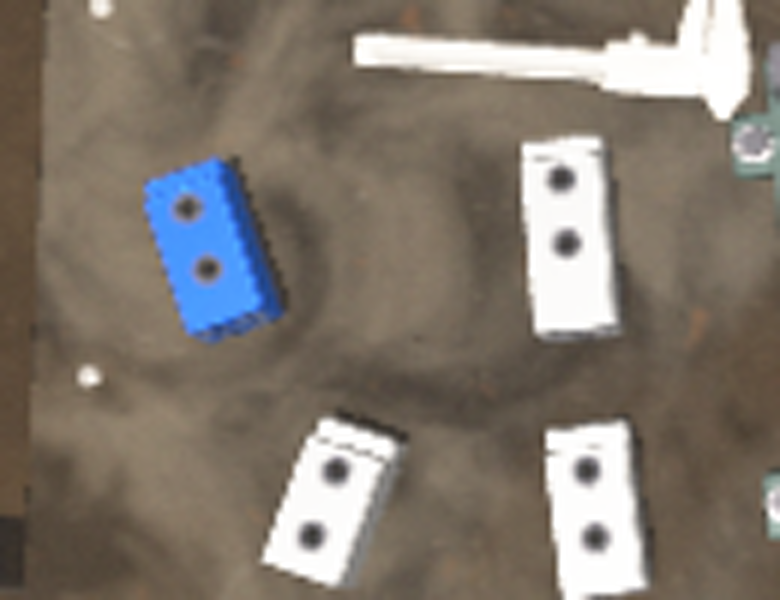

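View pics/side_crop.png

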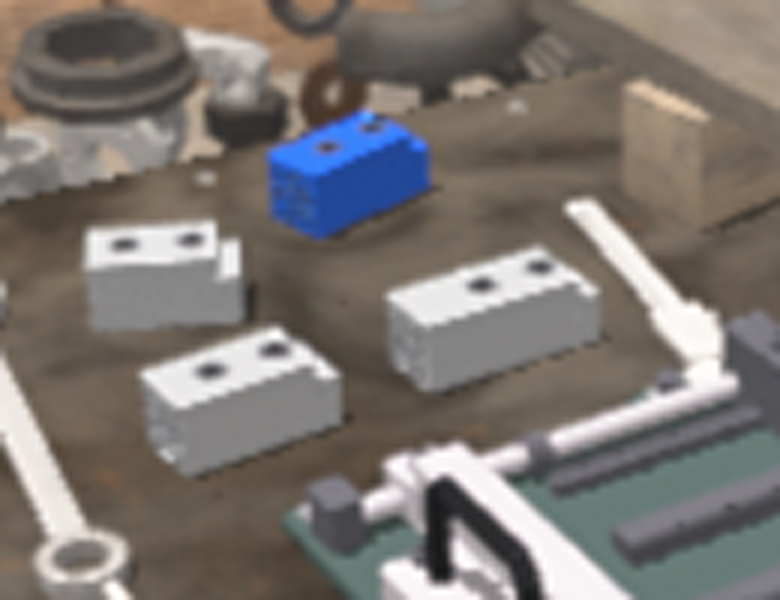

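Top view (640-px picture): three silver blanks are at about (262,195), (272,241) and (225,241). The blue look-alike at (206,201) is rejected. The stepped ends of all three blanks point away from the robot. The fixture is at (339,190) with the bar open, and the rack is at (445,217) with the thinnest block farthest away. Next I fit precise poses.

```bash
cat >> h.py <<'E'
from scipy.optimize import minimize
def corners(p,h=40,w=40,L=None):
    x,y,a,L=p if L is None else (*p,L)
    ca,sa=np.cos(a),np.sin(a); P=[]
    for u,z in ((36,0),(36,h-12),(24,h),(36-L,0),(36-L,h)):
        for v in (-w/2,w/2): P.append((x+ca*u-sa*v,y+sa*u+ca*v,z))
    return P
def hullmask(c,P,box,s=4):
    q=np.array([proj(c,X) for X in P]); q=(q-np.array(box[:2])+.5)*s-.5
    m=np.zeros((box[3]*s,box[2]*s),np.uint8)
    cv2.fillConvexPoly(m,cv2.convexHull(np.round(q).astype(np.int32)),255)
    return cv2.resize(m,(box[2],box[3]),interpolation=cv2.INTER_AREA)/255.
def bright(c,box):
    l,t,w,h=box; im=c["img"][t:t+h,l:l+w].astype(float)
    sat=im.max(2)-im.min(2); v=im.mean(2)
    return np.clip((v-135)/25,0,1)*(sat<22)
def fit_blank(cams,p0):
    data=[]
    for c in cams:
        q=np.array([proj(c,X) for X in corners([*p0[:3],100])]); lo=(q.min(0)-9).astype(int); hi=(q.max(0)+9).astype(int)
        box=(lo[0],lo[1],hi[0]-lo[0],hi[1]-lo[1]); data.append((c,box,bright(c,box)))
    def f(p): return sum(np.abs(hullmask(c,corners(p),b)-m).sum() for c,b,m in data)
    best=min((minimize(f,[p0[0],p0[1],a0,L0],method="Nelder-Mead",options=dict(initial_simplex=np.array([p0[0],p0[1],a0,L0])+np.vstack([np.zeros(4),np.diag([6,6,.1,6])]),xatol=.1,fatol=.1)) for a0 in (p0[2]-.1,p0[2]+.1) for L0 in (82,96)),key=lambda r:r.fun)
    return best.x,best.fun
E
python3 - <<'E'
from h import *
np.set_printoptions(precision=2,suppress=True)
t=ctrl.capture("top"); s=ctrl.capture("side")
for p in ((592,220,.05,90),(450,184,.05,90),(442,317,-.35,90)):
    for cams in ((t,s),(t,),(s,)):
        print(len(cams),*fit_blank(cams,p))
# fixture: rods in top view
im=t["img"].astype(float).mean(2)
for yy in (114,-114):
    pts=[]
    for X in range(535,650,6):
        yc=-27+ (X-603)*.06+yy
        ys=np.arange(yc-14,yc+14.1,.5)
        uv=np.array([proj(t,(X,y,24)) for y in ys],np.float32)
        v=cv2.remap(im.astype(np.float32),uv[:,0].reshape(1,-1),uv[:,1].reshape(1,-1),cv2.INTER_LINEAR)[0]
        w=np.clip(v-170,0,None)
        if w.sum()>50: pts.append((X,(w*ys).sum()/w.sum()))
    pts=np.array(pts); k=np.polyfit(pts[:,0],pts[:,1],1); r=pts[:,1]-np.polyval(k,pts[:,0]); print(yy,k,np.polyval(k,603),len(pts),r.std())
save(t,"fix.png",(285,145,125,120),5)
E
```

```text
2 [592.18 208.17   0.09  94.98] 541.7105882352942
1 [592.41 207.86   0.1   95.83] 82.15843137254902
1 [573.49 201.07   1.33   3.57] 280.84000000000003
2 [441.7  193.89   0.13  82.86] 519.5396078431372
1 [442.72 193.93   0.12  85.58] 56.43764705882353
1 [415.16 188.73   1.15   1.12] 276.61411764705883
2 [446.56 330.18  -0.37  75.59] 654.8611764705882
1 [445.9  328.5   -0.38  76.62] 139.55450980392158
1 [441.79 336.75   0.67  11.85] 394.6094117647059
114 [ 0.08 35.05] 83.6880424349049 17 0.5478273872391785
-114 [   0.08 -192.64] -145.70010920214614 18 0.13225533541207948
```

View pics/fix.png

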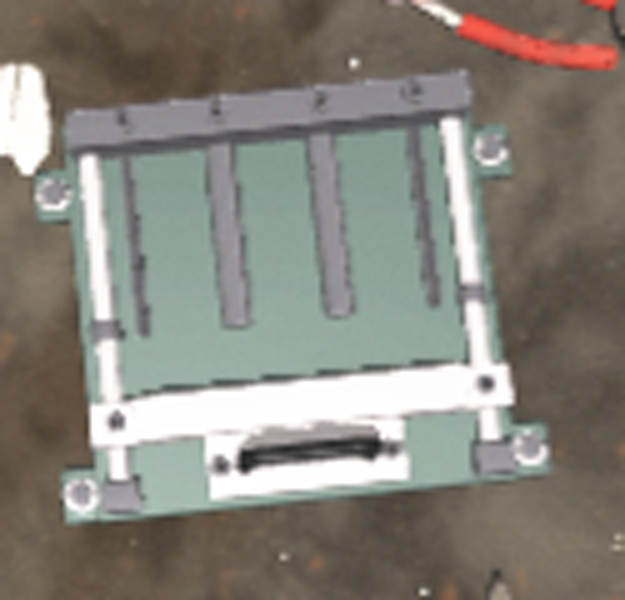

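The crop shows the lanes, the bar open at crop row ~400, and the back stop face at crop rows ~100-150. The fixture yaw is about +0.08. The blank lengths in the top view come out near 95, 86 and 77 mm. Now I need the fixture x from the bar and stop edges, and the rack pose.

Run:
```python
from h import *
np.set_printoptions(precision=3,suppress=True)
t=ctrl.capture("top"); s=ctrl.capture("side")
def prof(c,O,a,yf,z,xs):
    ca,sa=np.cos(a),np.sin(a)
    uv=np.array([proj(c,(O[0]+ca*x-sa*yf,O[1]+sa*x+ca*yf,z)) for x in xs],np.float32)
    return cv2.remap(c["img"].astype(np.float32).mean(2),uv[:,0].reshape(1,-1),uv[:,1].reshape(1,-1),cv2.INTER_LINEAR)[0]
O=(603,-31.0);a=.08
xs=np.arange(-150,-70,1.)
for yf in (-85,-64,-45,45,64,85):
    v=prof(t,O,a,yf,52,xs);g=np.gradient(v); i=g.argmin(); w=np.clip(-g[max(0,i-4):i+5],0,None); e=(w*xs[max(0,i-4):i+5]).sum()/w.sum()
    j=g[:i].argmax(); x2=np.arange(40,90,1.); v2=prof(t,O,a,yf,12,x2);g2=np.gradient(v2);k=g2.argmin();w2=np.clip(-g2[max(0,k-4):k+5],0,None)
    print(yf,"bar front",e,"rear",xs[j],"stop foot",(w2*x2[max(0,k-4):k+5]).sum()/w2.sum())
# yaw of rods, finer, both cams' landmarks for blanks
for c in (t,s):
    for q in ("fixture","back_stop","bar_handle","clamp_bar","rack"):
        for r in ctrl.landmark_of(q,c)[:1]: print(q,r["score"],at_z(c,r["point"],{"back_stop":12,"bar_handle":82}.get(q,0)))
```

```text
-85 bar front -103.89670479309471 rear -130.0 stop foot 53.61431442999625
-64 bar front -103.88280406302093 rear -129.0 stop foot 53.54374550538912
-45 bar front -103.74217939548817 rear -144.0 stop foot 86.74581002760077
45 bar front -103.3427170241952 rear -128.0 stop foot 86.72446411619661
64 bar front -103.64250710187959 rear -129.0 stop foot 86.90796386406579
85 bar front -103.58109269184735 rear -130.0 stop foot 87.647258650055
fixture 0.77 [595.966 -27.717   0.   ]
back_stop 0.83 [657.6   -23.627  12.   ]
bar_handle 0.79 [456.058 -40.201  82.   ]Traceback (most recent call last):
  File "<stdin>", line 17, in <module>
ValueError: it knows: back_stop, bar_handle, blank, fixture, packer, rack
```

```bash
cat >> h.py <<'E'
from scipy.spatial.transform import Rotation as Rot
O=np.array([598.,-31.3]); A=.081
def fx(x,y): return O+np.array([[np.cos(A),-np.sin(A)],[np.sin(A),np.cos(A)]])@np.array([x,y])
def pose():
    s=ctrl.sense(); q=np.array(s["ee_rot"]); R=Rot.from_quat([q[1],q[2],q[3],q[0]]).as_matrix()
    return s,np.array(s["eef_pos"]),R
def mv(x,y,z,phi):
    "az to turn first, then shift in the turned tool axes (mm)"
    s,p,R=pose(); T=Rot.from_euler("z",phi).as_matrix()@np.diag([-1.,1,-1])
    rv=Rot.from_matrix(R.T@T).as_rotvec(); d=T.T@(np.array([x,y,z])-p)
    print("t",round(s["time_s"],2),"turn",rv.round(3),"shift mm",d.round(1)); return rv,d
E
python3 - <<'E'
from h import *
s,p,R=pose(); print(s["ee_rot"],R.round(3))
x,y,a=592.3,208,.1
g=np.array([x,y])-5*np.array([np.cos(a),np.sin(a)])
mv(*g,80,a)
E
```

```text
[-4.15888225e-06  1.63174782e-01  9.86597177e-01  3.62399012e-06] [[-0.947  0.322 -0.   ]
 [ 0.322  0.947  0.   ]
 [ 0.     0.    -1.   ]]
t 1.15 turn [ 0.    -0.    -0.428] shift mm [-387.3 -329.9  151.3]
```

Emit:
send_rows([
  [-1,0,0,0,0,0,-0.143],
  [-1,0,0,0,0,0,-0.143],
  [-1,0,0,0,0,0,-0.142],
  [-1,-0.04,-0.034,0.01,0,0,0],
  [-1,-0.04,-0.034,0.01,0,0,0],
  [-1,-0.04,-0.034,0.01,0,0,0],
  [-1,-0.04,-0.034,0.01,0,0,0],
  [-1,-0.04,-0.034,0.01,0,0,0],
  [-1,-0.04,-0.034,0.01,0,0,0],
  [-1,-0.04,-0.034,0.01,0,0,0],
], squeeze=60)

```text
time_s: 2.4
eef_pos: [472.8, 287.1, 161.0]
ee_rot: [0.0, -0.05, 0.999, 0.0]
force: [-0.0, 1.2, 0.4]
grip_width: 1.001
grip_force: 0.0
```

Emit:
send_rows([
  [-1,-0.036,-0.03,0.01,0,0,0],
  [-1,-0.036,-0.031,0.01,0,0,0],
  [-1,-0.035,-0.031,0.01,0,0,0],
  [-1,0,0,0,0,0,0],
  [-1,0,0,0,0,0,0],
  [-1,0,0,0,0,0,0],
  [-1,0,0,0,0,0,0],
  [-1,0,0,0,0,0,0],
  [-1,0,0,0,0,0,0],
  [-1,0,0,0,0,0,0],
])

```text
time_s: 3.65
eef_pos: [587.1, 207.4, 131.3]
ee_rot: [-0.0, -0.05, 0.999, -0.0]
force: [-0.7, 0.1, 0.9]
grip_width: 1.001
grip_force: 0.0
```

Run:
```python
from h import *
s,p,R=pose(); print(p,s["grip_width"])
mv(587.3,207.5,18,.1)
c=ctrl.capture("side"); save(c,"s1.png",(230,100,160,120),5)
c=ctrl.capture("top"); 
for r in ctrl.landmark_of("blank_a",c)[:5]: print(r["point"].__repr__(),r["score"],at_z(c,r["point"],0))
```

```text
[587.07237033 207.43408737 131.31692394] 1.0011015060796178
t 3.65 turn [-0. -0.  0.] shift mm [ -0.2   0.  113.3]
[269.9, 240.9] 0.79 [448.53169287 192.14220835   0.        ]
[207.0, 198.2] 0.55 [588.97633282 391.77002289   0.        ]
[263.2, 194.1] 0.51 [597.35652304 212.97622438   0.        ]
```

View pics/s1.png

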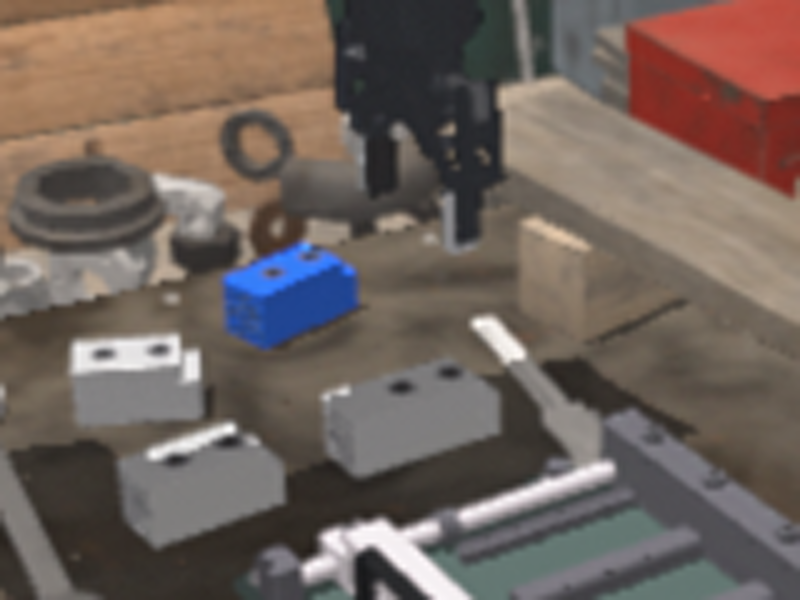

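The gripper stands above the far blank (crop ~(420,400)), and nothing has moved. I'll descend and grip.

Emit:
send_rows([
  [-1,0,0,0.035,0,0,0],
  [-1,0,0,0.035,0,0,0],
  [-1,0,0,0.03,0,0,0],
  [-1,0,0,0.013,0,0,0],
  [-1,0,0,0,0,0,0],
  [1,0,0,0,0,0,0],
  [1,0,0,0,0,0,0],
  [1,0,0,0,0,0,0],
  [1,0,0,0,0,0,0],
  [1,0,0,0,0,0,0],
])

```text
time_s: 5.05
eef_pos: [587.9, 207.3, 19.6]
ee_rot: [0.001, -0.05, 0.999, -0.0]
force: [-0.7, -2.4, 5.6]
grip_width: 0.453
grip_force: 63.3
```

Emit:
send_rows([
  [1,0,0,0,0,0,0],
  [1,0,0,0,0,0,0],
  [1,0,0,-0.02,0,0,0],
  [1,0,0,-0.04,0,0,0],
  [1,0,0,-0.04,0,0,0],
  [1,0,0,0,0,0,0],
  [1,0,0,0,0,0,0],
  [1,0,0,0,0,0,0],
  [1,0,0,0,0,0,0],
  [1,0,0,0,0,0,0],
])

```text
time_s: 6.3
eef_pos: [587.0, 207.4, 117.8]
ee_rot: [-0.0, -0.05, 0.999, -0.0]
force: [0.1, 0.1, -3.6]
grip_width: 0.455
grip_force: 62.0
```

Run:
```python
from h import *
g=fx(59-36-5-8,-64); print(g)
mv(*g,100,A)
c=ctrl.capture("side")
for r in ctrl.landmark_of("blank_a",c)[:5]: print(r["point"].__repr__(),r["score"],at_z(c,r["point"],0),at_z(c,r["point"],100))
```

```text
[613.14554609 -94.28104821]
t 6.3 turn [-0.    -0.001  0.019] shift mm [  -1.7 -302.8   17.8]
[316.0, 156.1] 0.88 [684.25040359 396.19320769   0.        ] [597.46465702 213.16556441 100.        ]
[273.6, 202.8] 0.75 [441.0862449  180.32458786   0.        ] [390.55257447  29.47967119 100.        ]
[397.1, 318.5] 0.65 [ 503.29550897 -350.05691314    0.        ] [ 443.48738383 -421.83001815  100.        ]
[258.9, 182.5] 0.59 [443.60177644 314.17384492   0.        ] [392.69307854 143.37404064 100.        ]
[291.0, 161.3] 0.57 [590.97657352 401.2063346    0.        ] [518.09653579 217.43131036 100.        ]
```

Emit:
send_rows([
  [1,0,0,0,0,0,0.019],
  [1,-0.001,-0.04,0,0,0,0],
  [1,-0.001,-0.05,0,0,0,0],
  [1,0,-0.055,0,0,0,0],
  [1,0,-0.055,0,0,0,0],
  [1,0,-0.055,0,0,0,0],
  [1,0,-0.048,0,0,0,0],
  [1,0,0,0.03,0,0,0],
  [1,0,0,0.03,0,0,0],
  [1,0,0,0,0,0,0],
])

```text
time_s: 7.65
eef_pos: [612.4, -94.1, 56.3]
ee_rot: [-0.002, -0.04, 0.999, 0.001]
force: [0.0, 0.1, -3.2]
grip_width: 0.458
grip_force: 62.1
```

Run:
```python
from h import *
g=fx(59-36-5-8,-64); print(g)
mv(*g,30,A)
c=ctrl.capture("side"); save(c,"s2.png",(300,150,160,120),5)
```

```text
[613.14554609 -94.28104821]
t 7.65 turn [ 0.002 -0.004 -0.001] shift mm [-0.7 -0.2 26.3]
```

View pics/s2.png

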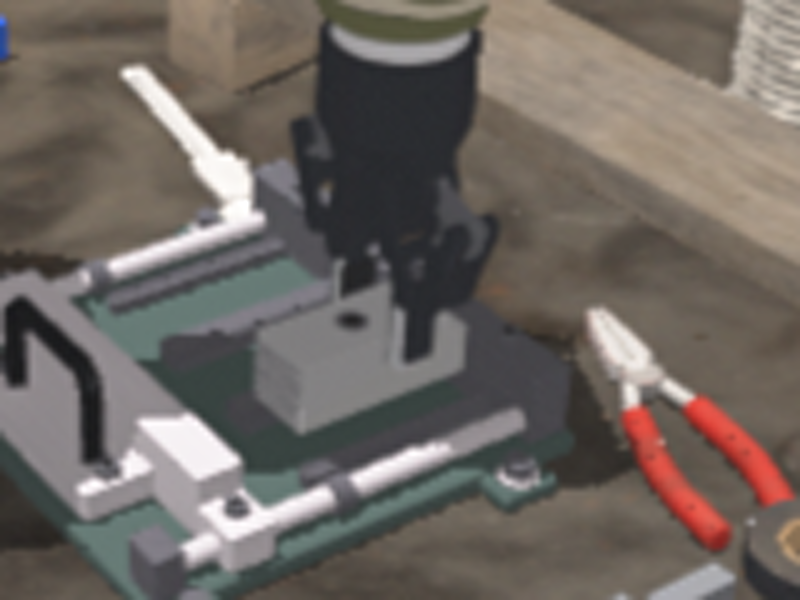

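The blank hangs over the right lane between the ribs, with its stepped end towards the back stop. I'll lower it.

Emit:
send_rows([
  [1,0,0,0.008,0,0,0],
  [1,0,0,0.006,0,0,0],
  [1,0,0,0.004,0,0,0],
  [1,0,0,0.003,0,0,0],
  [1,0,0,0.002,0,0,0],
  [1,0,0,0.001,0,0,0],
  [1,0,0,0.001,0,0,0],
  [1,0,0,0,0,0,0],
  [1,0,0,0,0,0,0],
  [1,0,0,0,0,0,0],
])

```text
time_s: 8.95
eef_pos: [613.7, -94.4, 33.3]
ee_rot: [0.0, -0.041, 0.999, -0.0]
force: [0.3, 0.0, -2.6]
grip_width: 0.454
grip_force: 62.2
```

Emit:
send_rows([
  [1,-0.003,0,0,0,0,0],
  [1,-0.002,0,0,0,0,0],
  [1,-0.001,0,0,0,0,0],
  [1,-0.001,0,0,0,0,0],
  [1,0,0,0,0,0,0],
  [1,0,0,0,0,0,0],
  [1,0,0,0,0,0,0],
  [1,0,0,0,0,0,0],
  [1,0,0,0,0,0,0],
  [1,0,0,0,0,0,0],
])

```text
time_s: 10.2
eef_pos: [620.7, -93.9, 33.3]
ee_rot: [-0.0, -0.041, 0.999, 0.0]
force: [0.4, 0.6, -4.8]
grip_width: 0.451
grip_force: 62.2
```

Emit:
send_rows([
  [1,0,0,0.001,0,0,0],
  [1,0,0,0.001,0,0,0],
  [1,0,0,0.001,0,0,0],
  [1,0,0,0.0005,0,0,0],
  [1,0,0,0.0005,0,0,0],
  [1,0,0,0,0,0,0],
  [1,0,0,0,0,0,0],
  [1,0,0,0,0,0,0],
  [1,0,0,0,0,0,0],
  [1,0,0,0,0,0,0],
])

```text
time_s: 11.45
eef_pos: [620.7, -93.9, 31.6]
ee_rot: [0.0, -0.041, 0.999, -0.0]
force: [-9.6, 2.2, 15.5]
grip_width: 0.452
grip_force: 64.7
```

Emit:
send_rows([
  [1,-0.001,0,0,0,0,0],
  [1,0,0,0,0,0,0],
  [1,-0.001,0,0,0,0,0],
  [1,0,0,0,0,0,0],
  [1,0,0,0,0,0,0],
  [1,0,0,0,0,0,0],
  [1,0,0,0,0,0,0],
  [1,0,0,0,0,0,0],
  [1,0,0,0,0,0,0],
  [1,0,0,0,0,0,0],
])

```text
time_s: 12.7
eef_pos: [621.1, -93.9, 31.5]
ee_rot: [-0.002, -0.041, 0.999, -0.0]
force: [-19.5, 1.6, 22.0]
grip_width: 0.451
grip_force: 65.4
```

Emit:
send_rows([
  [-0.3,0,0,-0.001,0,0,0],
  [-0.3,0,0,0,0,0,0],
  [-0.3,0,0,0,0,0,0],
  [-0.3,0,0,0,0,0,0],
  [-0.3,0,0,-0.02,0,0,0],
  [-0.3,0,0,-0.04,0,0,0],
  [-1,0,0,-0.04,0,0,0],
  [-1,0,0.03,0,0,0,0],
  [-1,0,0.05,0,0,0,0],
  [-1,0,0.05,0,0,0,0],
])

```text
time_s: 13.95
eef_pos: [612.2, 37.1, 132.0]
ee_rot: [0.001, -0.04, 0.999, -0.0]
force: [0.6, 1.0, -0.1]
grip_width: 1.001
grip_force: 0.0
```

Run:
```python
from h import *
np.set_printoptions(precision=2,suppress=True)
t=ctrl.capture("top")
for p in ((443,194,.12,86),(446,328,-.38,78)):
    print(*fit_blank((t,),p))
c=ctrl.capture("side")
for cc in (t,c):
  for r in ctrl.landmark_of("blank_a",cc)[:5]: print(np.array(r["point"]),r["score"],at_z(cc,r["point"],0),at_z(cc,r["point"],12))
a=.12;mv(443-5*np.cos(a),194-5*np.sin(a),18,a)
```

```text
[504.19 204.5    0.5  -73.77] 51.440000000000005
[445.81 328.17  -0.32  75.38] 142.28862745098039
[355.7 180.8] 0.81 [632.4  -82.04   0.  ] [629.78 -81.1   12.  ]
[225.4 243.6] 0.74 [443.71 330.99   0.  ] [442.93 327.9   12.  ]
[272.5 239.6] 0.57 [452.36 184.02   0.  ] [451.5  182.36  12.  ]
[204.5 199.2] 0.57 [585.97 399.66   0.  ] [583.8 395.9  12. ]
[289.2 159. ] 0.89 [592.41 420.38   0.  ] [583.64 397.99  12.  ]
[273.1 203.1] 0.63 [439.2  179.49   0.  ] [433.17 161.4   12.  ]
[258.5 182. ] 0.56 [443.56 317.8    0.  ] [437.45 297.24  12.  ]
t 14.15 turn [-0.    0.   -0.04] shift mm [154.3 176.8 113.6]
```

Emit:
send_rows([
  [-1,0.014,0.017,0,0,0,-0.04],
  [-1,0.03,0.035,0,0,0,0],
  [-1,0.04,0.045,0,0,0,0],
  [-1,0.04,0.045,0,0,0,0],
  [-1,0.03,0.035,0,0,0,0],
  [-1,0,0,0,0,0,0],
  [-1,0,0,0.02,0,0,0],
  [-1,0,0,0.02,0,0,0],
  [-1,0,0,0,0,0,0],
  [-1,0,0,0,0,0,0],
])

```text
time_s: 15.4
eef_pos: [439.5, 193.0, 91.2]
ee_rot: [0.001, -0.06, 0.998, 0.0]
force: [-0.9, -0.2, -0.7]
grip_width: 0.999
grip_force: 0.0
```

Run:
```python
from h import *
a=.12;mv(443-5*np.cos(a),194-5*np.sin(a),18,a)
c=ctrl.capture("side")
for r in ctrl.landmark_of("blank_a",c)[:5]: print(np.array(r["point"]),r["score"],at_z(c,r["point"],0))
save(c,"s3.png",(200,120,160,120),5)
```

```text
t 15.4 turn [-0.     0.001  0.   ] shift mm [ 1.4  0.6 73.2]
[260.4 181.1] 0.89 [450.84079191 320.4129364    0.        ]
[378.  230.3] 0.77 [635.02053354 -76.64054711   0.        ]
[274.7 199.9] 0.77 [449.7616885  193.71608078   0.        ]
```

View pics/s3.png

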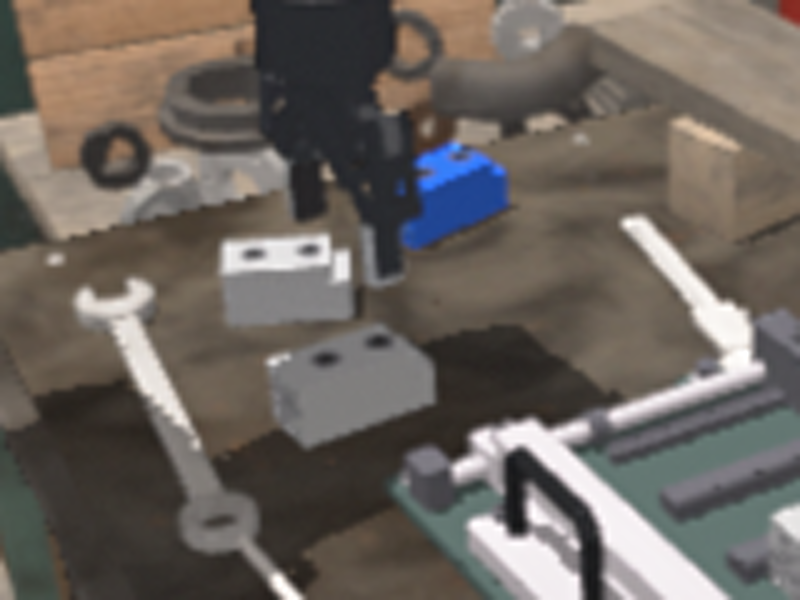

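The gripper is over the near blank (crop (350,390)), which hasn't moved. I'll grip it and lift.

Emit:
send_rows([
  [-1,0.001,0,0.025,0,0,0],
  [-1,0,0,0.025,0,0,0],
  [-1,0,0,0.015,0,0,0],
  [-1,0,0,0.008,0,0,0],
  [-1,0,0,0,0,0,0],
  [1,0,0,0,0,0,0],
  [1,0,0,0,0,0,0],
  [1,0,0,0,0,0,0],
  [1,0,0,0,0,0,0],
  [1,0,0,0,0,0,0],
])

```text
time_s: 16.75
eef_pos: [438.0, 193.4, 18.1]
ee_rot: [0.001, -0.061, 0.998, -0.0]
force: [-1.0, -1.4, 6.8]
grip_width: 0.46
grip_force: 61.7
```

Emit:
send_rows([
  [1,0,0,0,0,0,0],
  [1,0,0,0,0,0,0],
  [1,0,0,-0.02,0,0,0],
  [1,0,0,-0.04,0,0,0],
  [1,0,0,-0.04,0,0,0],
  [1,0,0,-0.01,0,0,0.04],
  [1,0,0,0,0,0,0],
  [1,0,0,0,0,0,0],
  [1,0,0,0,0,0,0],
  [1,0,0,0,0,0,0],
])

```text
time_s: 18.0
eef_pos: [437.3, 193.4, 126.8]
ee_rot: [-0.0, -0.041, 0.999, -0.0]
force: [0.6, 0.0, -3.8]
grip_width: 0.453
grip_force: 61.8
```

Run:
```python
from h import *
g=fx(59-36-5-8,0); print(g)
mv(*g,30,A)
```

```text
[607.96721293 -30.49088544]
t 18.0 turn [-0.    -0.001  0.   ] shift mm [-152.  -237.    96.8]
```

Emit:
send_rows([
  [1,-0.015,-0.025,0,0,0,0],
  [1,-0.03,-0.045,0,0,0,0],
  [1,-0.03,-0.05,0,0,0,0],
  [1,-0.03,-0.05,0,0,0,0],
  [1,-0.03,-0.045,0,0,0,0],
  [1,-0.017,-0.022,0,0,0,0],
  [1,0,0,0,0,0,0],
  [1,0,0,0.035,0,0,0],
  [1,0,0,0.035,0,0,0],
  [1,0,0,0,0,0,0],
])

```text
time_s: 19.25
eef_pos: [606.2, -29.3, 54.9]
ee_rot: [-0.003, -0.041, 0.999, 0.001]
force: [-0.7, 1.3, -2.5]
grip_width: 0.458
grip_force: 61.6
```

Emit:
send_rows([
  [1,0,0,0.008,0,0,0],
  [1,0,0,0.006,0,0,0],
  [1,0,0,0.005,0,0,0],
  [1,0,0,0.003,0,0,0],
  [1,0,0,0.002,0,0,0],
  [1,0,0,0.001,0,0,0],
  [1,0,0,0,0,0,0],
  [1,0,0,0,0,0,0],
  [1,0,0,0,0,0,0],
  [1,0,0,0,0,0,0],
])

```text
time_s: 20.5
eef_pos: [608.2, -30.5, 32.4]
ee_rot: [0.0, -0.041, 0.999, -0.0]
force: [0.0, -0.6, -3.3]
grip_width: 0.455
grip_force: 61.8
```

Emit:
send_rows([
  [1,-0.002,0,0.001,0,0,0],
  [1,-0.002,0,0.001,0,0,0],
  [1,-0.001,0,0.0005,0,0,0],
  [1,-0.001,0,0.0005,0,0,0],
  [1,0,0,0,0,0,0],
  [1,0,0,0,0,0,0],
  [1,-0.001,0,0,0,0,0],
  [1,0,0,0,0,0,0],
  [1,0,0,0,0,0,0],
  [1,0,0,0,0,0,0],
])

```text
time_s: 21.75
eef_pos: [615.2, -30.0, 30.1]
ee_rot: [0.0, -0.041, 0.999, -0.0]
force: [-5.7, 0.8, 6.0]
grip_width: 0.456
grip_force: 62.9
```

Emit:
send_rows([
  [1,-0.001,0,0,0,0,0],
  [1,0,0,0,0,0,0],
  [1,-0.0005,0,0,0,0,0],
  [1,0,0,0,0,0,0],
  [1,0,0,0,0,0,0],
  [1,0,0,0,0,0,0],
  [1,0,0,0,0,0,0],
  [1,0,0,0,0,0,0],
  [1,0,0,0,0,0,0],
  [1,0,0,0,0,0,0],
])

```text
time_s: 23.0
eef_pos: [616.0, -29.9, 30.1]
ee_rot: [-0.001, -0.041, 0.999, -0.0]
force: [-10.0, -0.7, 7.8]
grip_width: 0.455
grip_force: 63.4
```

Emit:
send_rows([
  [1,-0.001,0,0,0,0,0],
  [1,0,0,0,0,0,0],
  [1,-0.001,0,0,0,0,0],
  [1,0,0,0,0,0,0],
  [1,0,0,0,0,0,0],
  [1,0,0,0,0,0,0],
  [1,0,0,0,0,0,0],
  [1,0,0,0,0,0,0],
  [1,0,0,0,0,0,0],
  [1,0,0,0,0,0,0],
])

```text
time_s: 24.25
eef_pos: [616.0, -29.8, 30.1]
ee_rot: [-0.004, -0.041, 0.999, 0.0]
force: [-22.4, -2.2, 16.2]
grip_width: 0.452
grip_force: 64.3
```

Emit:
send_rows([
  [-0.1,0,0,-0.0005,0,0,0],
  [-0.1,0,0,0,0,0,0],
  [-0.1,0,0,0,0,0,0],
  [-0.1,0,0,0,0,0,0],
  [-0.1,0,0,-0.02,0,0,0],
  [-0.1,0,0,-0.04,0,0,0],
  [-1,0,0,-0.04,0,0,0],
  [-1,0.02,0.03,0,0,0,0],
  [-1,0.03,0.05,0,0,0,0],
  [-1,0.03,0.05,0,0,0,0],
])

```text
time_s: 25.5
eef_pos: [527.3, 94.6, 129.8]
ee_rot: [0.0, -0.04, 0.999, 0.0]
force: [0.1, 1.1, 0.5]
grip_width: 1.0
grip_force: 0.0
```

Run:
```python
from h import *
np.set_printoptions(precision=2,suppress=True)
t=ctrl.capture("top")
print(*fit_blank((t,),(446,328,-.38,78)))
c=ctrl.capture("side")
for cc in (t,c):
  for r in ctrl.landmark_of("blank_a",cc)[:5]: print(np.array(r["point"]),r["score"],at_z(cc,r["point"],0),at_z(cc,r["point"],12))
a=-.36;mv(445.8-5*np.cos(a),328.3-5*np.sin(a),18,a)
```

```text
[411.11 301.1   -0.44  85.1 ] 165.54509803921567
[234.8 253.6] 0.91 [412.04 301.29   0.  ] [411.56 298.49  12.  ]
[356.1 183.8] 0.69 [622.62 -82.94   0.  ] [620.09 -81.99  12.  ]
[205.3 198.4] 0.63 [588.48 397.17   0.  ] [586.29 393.44  12.  ]
[340. 181.] 0.58 [633.13 -32.07   0.  ] [630.51 -31.62  12.  ]
[378.9 228.7] 0.95 [641.04 -71.74   0.  ] [631.4  -85.33  12.  ]
[248.4 190.7] 0.89 [398.11 281.46   0.  ] [392.82 261.55  12.  ]
[289.7 159.2] 0.74 [593.33 418.13   0.  ] [584.55 395.77  12.  ]
[366.2 219.5] 0.6 [633.92 -19.51   0.  ] [624.4  -34.04  12.  ]
t 25.7 turn [-0.    0.    0.44] shift mm [164.9 190.2 112.2]
```

The third blank has been knocked to about (411,301). I'll refit it with a close look.

Run:
```python
from h import *
np.set_printoptions(precision=2,suppress=True)
t=ctrl.capture("top")
for a0 in (-.3,-.45,-.6,-.8): print(*fit_blank((t,),(411,301,a0,78)))
c=ctrl.capture("side")
l=cv2.resize(t["img"][215:295,190:280],None,fx=5,fy=5,interpolation=cv2.INTER_CUBIC); r=cv2.resize(c["img"][160:240,205:275],None,fx=5,fy=5,interpolation=cv2.INTER_CUBIC)
cv2.imwrite("pics/b3.png",np.hstack([l,r])[:,:,::-1])
```

```text
[407.4  301.    -0.34  77.24] 349.3772549019608
[407.13 301.26  -0.35  76.93] 364.0980392156863
[407.38 301.33  -0.38  77.09] 371.2023529411765
[407.38 301.33  -0.38  77.09] 355.20235294117646
```

View pics/b3.png

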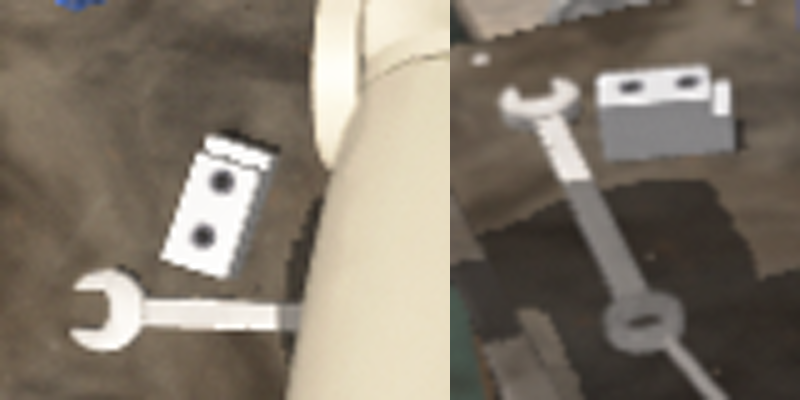

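The crop shows the blank at top-crop (220,205), step end away from the robot, yaw about -0.35, clear of the wrench.

Run:
```python
from h import *
a=-.355;mv(407.4-4*np.cos(a),301.1-4*np.sin(a),18,a)
```

```text
t 25.8 turn [-0.     0.001  0.436] shift mm [190.5 153.  111.9]
```

Emit:
send_rows([
  [-1,0,0,0,0,0,0.145],
  [-1,0,0,0,0,0,0.145],
  [-1,0,0,0,0,0,0.146],
  [-1,0.025,0.02,0,0,0,0],
  [-1,0.045,0.036,0,0,0,0],
  [-1,0.045,0.036,0,0,0,0],
  [-1,0.045,0.036,0,0,0,0],
  [-1,0.03,0.025,0.02,0,0,0],
  [-1,0,0,0.03,0,0,0],
  [-1,0,0,0,0,0,0],
])

```text
time_s: 27.05
eef_pos: [403.2, 302.2, 78.3]
ee_rot: [-0.002, 0.177, 0.984, -0.001]
force: [0.6, 1.4, 1.2]
grip_width: 1.003
grip_force: 0.0
```

Run:
```python
from h import *
a=-.355;mv(407.4-4*np.cos(a),301.1-4*np.sin(a),18,a)
c=ctrl.capture("side")
for r in ctrl.landmark_of("blank_a",c)[:5]: print(np.array(r["point"]),r["score"],at_z(c,r["point"],0))
```

```text
t 27.05 turn [-0.003 -0.003 -0.001] shift mm [-0.3  0.4 60.3]
[289.6 158.2] 0.95 [596.0662575  425.43419806   0.        ]
[381.6 233.3] 0.85 [636.05330681 -92.17113878   0.        ]
[364.7 216.3] 0.79 [638.43173565  -4.33922245   0.        ]
[252.9 187. ] 0.61 [417.63082336 296.31672243   0.        ]
```

Emit:
send_rows([
  [-1,0,0,0.025,0,0,0],
  [-1,0,0,0.02,0,0,0],
  [-1,0,0,0.01,0,0,0],
  [-1,0,0,0.005,0,0,0],
  [-1,0,0,0,0,0,0],
  [1,0,0,0,0,0,0],
  [1,0,0,0,0,0,0],
  [1,0,0,0,0,0,0],
  [1,0,0,0,0,0,0],
  [1,0,0,0,0,0,0],
])

```text
time_s: 28.4
eef_pos: [403.5, 303.0, 20.3]
ee_rot: [0.0, 0.176, 0.984, 0.0]
force: [-1.2, -1.6, 6.3]
grip_width: 0.452
grip_force: 61.6
```

Emit:
send_rows([
  [1,0,0,0,0,0,0],
  [1,0,0,0,0,0,0],
  [1,0,0,-0.02,0,0,0],
  [1,0,0,-0.04,0,0,0],
  [1,0,0,-0.04,0,0,0],
  [1,0,0,-0.01,0,0,-0.145],
  [1,0,0,0,0,0,-0.145],
  [1,0,0,0,0,0,-0.146],
  [1,0,0,0,0,0,0],
  [1,0,0,0,0,0,0],
])

```text
time_s: 29.65
eef_pos: [403.2, 302.9, 129.6]
ee_rot: [-0.0, -0.039, 0.999, -0.0]
force: [0.4, 0.4, -2.5]
grip_width: 0.454
grip_force: 61.4
```

Run:
```python
from h import *
g=fx(59-36-4-8,64); print(g)
mv(*g,30,A)
```

```text
[603.78560107  33.38018878]
t 29.65 turn [-0.    -0.    -0.003] shift mm [-178.1 -284.9   99.6]
```

Emit:
send_rows([
  [1,-0.015,-0.025,0,0,0,0],
  [1,-0.03,-0.047,0,0,0,0],
  [1,-0.03,-0.05,0,0,0,0],
  [1,-0.03,-0.05,0,0,0,0],
  [1,-0.03,-0.05,0,0,0,0],
  [1,-0.026,-0.04,0,0,0,0],
  [1,-0.017,-0.023,0,0,0,0],
  [1,0,0,0.035,0,0,0],
  [1,0,0,0.035,0,0,0],
  [1,0,0,0,0,0,0],
])

```text
time_s: 30.9
eef_pos: [602.3, 33.5, 57.4]
ee_rot: [-0.003, -0.04, 0.999, 0.001]
force: [-0.5, 0.3, -2.1]
grip_width: 0.455
grip_force: 61.3
```

Emit:
send_rows([
  [1,0,0,0.008,0,0,0],
  [1,0,0,0.006,0,0,0],
  [1,0,0,0.005,0,0,0],
  [1,0,0,0.003,0,0,0],
  [1,0,0,0.002,0,0,0],
  [1,0,0,0.001,0,0,0],
  [1,0,0,0,0,0,0],
  [1,0,0,0,0,0,0],
  [1,0,0,0,0,0,0],
  [1,0,0,0,0,0,0],
])

```text
time_s: 32.15
eef_pos: [603.9, 33.3, 34.8]
ee_rot: [0.0, -0.041, 0.999, -0.0]
force: [0.4, 0.1, -2.5]
grip_width: 0.454
grip_force: 61.4
```

Emit:
send_rows([
  [1,-0.002,0,0.001,0,0,0],
  [1,-0.002,0,0.001,0,0,0],
  [1,-0.001,0,0.001,0,0,0],
  [1,-0.001,0,0.0005,0,0,0],
  [1,0,0,0.0005,0,0,0],
  [1,0,0,0,0,0,0],
  [1,-0.001,0,0,0,0,0],
  [1,0,0,0,0,0,0],
  [1,0,0,0,0,0,0],
  [1,0,0,0,0,0,0],
])

```text
time_s: 33.4
eef_pos: [609.6, 33.8, 32.3]
ee_rot: [-0.002, -0.041, 0.999, -0.0]
force: [-15.3, -1.8, 17.5]
grip_width: 0.457
grip_force: 63.9
```

Emit:
send_rows([
  [1,-0.001,0,0,0,0,0],
  [1,0,0,0,0,0,0],
  [1,-0.001,0,0,0,0,0],
  [1,0,0,0,0,0,0],
  [1,0,0,0,0,0,0],
  [1,0,0,0,0,0,0],
  [1,0,0,0,0,0,0],
  [1,0,0,0,0,0,0],
  [1,0,0,0,0,0,0],
  [1,0,0,0,0,0,0],
])

```text
time_s: 34.65
eef_pos: [609.6, 33.8, 32.3]
ee_rot: [-0.005, -0.041, 0.999, -0.0]
force: [-27.2, -3.4, 25.1]
grip_width: 0.451
grip_force: 64.9
```

Emit:
send_rows([
  [-0.1,0,0,-0.0005,0,0,0],
  [-0.1,0,0,0,0,0,0],
  [-0.1,0,0,0,0,0,0],
  [-0.1,0,0,0,0,0,0],
  [-0.1,0,0,-0.02,0,0,0],
  [-0.1,0,0,-0.04,0,0,0],
  [1,0,0,-0.04,0,0,0],
  [1,0,0,-0.02,0,0,0],
  [1,0,0,0,0,0,0],
  [1,0,0,0,0,0,0],
])

```text
time_s: 35.9
eef_pos: [612.4, 34.2, 149.9]
ee_rot: [-0.001, -0.041, 0.999, 0.0]
force: [0.2, 0.1, -0.3]
grip_width: 0.003
grip_force: 0.0
```

Run:
```python
from h import *
g=fx(-182,0); print(g); mv(*g,70,A); print(ctrl.sense()["joints"])
c=ctrl.capture("side"); save(c,"s4.png",(300,150,160,120),5)
```

```text
[416.59672463 -46.02588491]
t 35.9 turn [ 0.    -0.002  0.   ] shift mm [201.6 -64.1  79.9]
[-1.35047198e-01  5.74983386e-01  1.32217565e+00  1.89047404e-05
  1.24641104e+00 -1.78705919e+00]
```

View pics/s4.png

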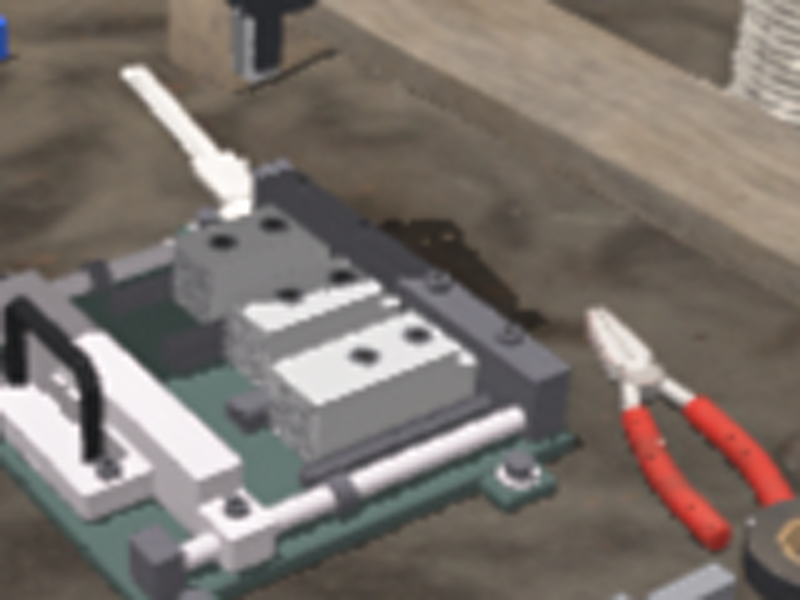

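All three blanks are loaded against the dark back stop (crop (250,260), (310,310), (370,380)). Now I'll push the bar home with shut fingers behind the handle.

Emit:
send_rows([
  [1,0.02,-0.007,0,0,0,0],
  [1,0.045,-0.015,0,0,0,0],
  [1,0.05,-0.015,0,0,0,0],
  [1,0.05,-0.015,0,0,0,0],
  [1,0.036,-0.012,0,0,0,0],
  [1,0,0,0,0,0,0],
  [1,0,0,0.035,0,0,0],
  [1,0,0,0.035,0,0,0],
  [1,0,0,0.01,0,0,0],
  [1,0,0,0,0,0,0],
])

```text
time_s: 37.2
eef_pos: [418.0, -45.9, 71.2]
ee_rot: [-0.0, -0.041, 0.999, 0.0]
force: [-0.3, -0.2, 1.0]
grip_width: -0.0
grip_force: 0.0
```

Emit:
send_rows([
  [1,-0.008,0,0,0,0,0],
  [1,-0.008,0,0,0,0,0],
  [1,-0.008,0,0,0,0,0],
  [1,-0.008,0,0,0,0,0],
  [1,-0.008,0,0,0,0,0],
  [1,-0.006,0,0,0,0,0],
  [1,-0.004,0,0,0,0,0],
  [1,0,0,0,0,0,0],
  [1,0,0,0,0,0,0],
  [1,0,0,0,0,0,0],
])

```text
time_s: 38.45
eef_pos: [467.2, -42.0, 71.6]
ee_rot: [-0.001, -0.041, 0.999, -0.0]
force: [-6.3, -1.3, 3.7]
grip_width: -0.003
grip_force: 3.3
```

Pushing with about 6-10 N, so the bar is sliding. I'll continue to the stops.

Emit:
send_rows([
  [1,-0.004,0,0,0,0,0],
  [1,-0.003,0,0,0,0,0],
  [1,-0.002,0,0,0,0,0],
  [1,-0.001,0,0,0,0,0],
  [1,-0.001,0,0,0,0,0],
  [1,0,0,0,0,0,0],
  [1,0,0,0,0,0,0],
  [1,0,0,0,0,0,0],
  [1,0,0,0,0,0,0],
  [1,0,0,0,0,0,0],
])

```text
time_s: 39.7
eef_pos: [475.5, -41.2, 71.4]
ee_rot: [-0.004, -0.041, 0.999, 0.0]
force: [-21.9, -6.4, 15.2]
grip_width: -0.001
grip_force: 11.2
```

Emit:
send_rows([
  [1,-0.001,0,0,0,0,0],
  [1,0,0,0,0,0,0],
  [1,-0.001,0,0,0,0,0],
  [1,0,0,0,0,0,0],
  [1,0,0,0,0,0,0],
  [1,0,0,0,0,0,0],
  [1,0,0,0,0,0,0],
  [1,0,0,0,0,0,0],
  [1,0,0,0,0,0,0],
  [1,0,0,0,0,0,0],
])

```text
time_s: 40.95
eef_pos: [475.7, -41.1, 71.4]
ee_rot: [-0.007, -0.042, 0.999, 0.0]
force: [-33.2, -8.5, 24.5]
grip_width: -0.002
grip_force: 17.1
```

The bar stands hard against its collars: 33 N with no motion, at the expected x. I'll back off and measure the rack.

Emit:
send_rows([
  [1,0.005,0,0,0,0,0],
  [1,0.012,0,0,0,0,0],
  [1,0,0,-0.03,0,0,0],
  [1,0,0,-0.05,0,0,0],
  [0.3,0,-0.03,-0.02,0,0,0],
  [0.3,0,-0.05,0,0,0,0],
  [0.3,0,-0.05,0,0,0,0],
  [0.3,0,-0.04,0,0,0,0],
  [0.3,0,0,0,0,0,0],
  [0.3,0,0,0,0,0,0],
])

```text
time_s: 42.2
eef_pos: [477.2, -211.1, 171.3]
ee_rot: [-0.0, -0.041, 0.999, 0.0]
force: [0.5, 0.0, -1.0]
grip_width: 0.355
grip_force: 0.0
```

Run:
```python
from h import *
np.set_printoptions(precision=2,suppress=True)
t=ctrl.capture("top"); s=ctrl.capture("side")
for c in (t,s):
    for q in ("rack","packer_a","bar_handle"):
        for r in ctrl.landmark_of(q,c)[:6]: print(q,np.array(r["point"]),r["score"],at_z(c,r["point"],{"packer_a":5,"bar_handle":82}.get(q,0)))
l=cv2.resize(t["img"][160:270,410:490],None,fx=5,fy=5,interpolation=cv2.INTER_CUBIC); r=cv2.resize(t["img"][155:265,290:370],None,fx=5,fy=5,interpolation=cv2.INTER_CUBIC)
cv2.imwrite("pics/r1.png",np.hstack([l,r])[:,:,::-1])
```

```text
rack [449.6 246.1] 0.4 [ 418.2  -363.91    0.  ]
packer_a [449.  245.7] 0.67 [ 419.25 -360.63    5.  ]
packer_a [437.3 188.3] 0.48 [ 600.04 -337.65    5.  ]
bar_handle [344.5 222.2] 0.6 [491.78 -38.21  82.  ]
rack [398.6 318. ] 0.66 [ 506.77 -350.38    0.  ]
packer_a [382.6 326.3] 0.94 [ 463.23 -356.94    5.  ]
packer_a [415.9 304.3] 0.92 [ 557.63 -339.92    5.  ]
packer_a [362.1 336.3] 0.87 [ 414.45 -359.26    5.  ]
packer_a [399.3 314.3] 0.66 [ 510.77 -346.5     5.  ]
packer_a [435.6 299.4] 0.6 [ 603.11 -347.97    5.  ]
bar_handle [324.1 213.7] 0.9 [491.06 -48.88  82.  ]
```

View pics/r1.png

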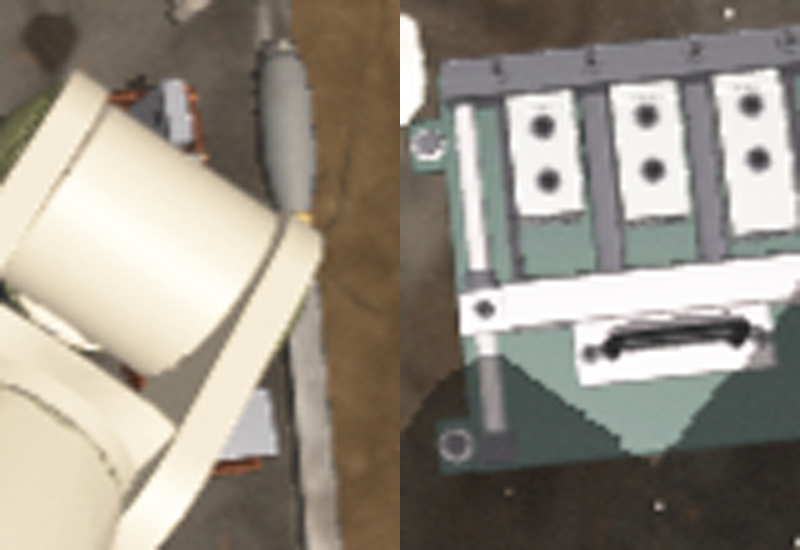

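The bar is home on its collars (right half, crop row ~290), and the blanks sit against the stop. I'll take the packer tops numerically from the unoccluded first top picture.

Run:
```python
from h import *
np.set_printoptions(precision=1,suppress=True)
t=ctrl.capture("top"); im=cv2.imread("pics/top0.png")[:,:,::-1].astype(float)
l,tt,w,h=525,205,70,125
sub=im[tt:tt+h,l:l+w]; v=sub.mean(2); blue=sub[:,:,2]-sub[:,:,0]
for vt in (125,145):
  m=((v>vt)&(blue>-5)).astype(np.uint8); n,lab,st,ce=cv2.connectedComponentsWithStats(m,connectivity=4)
  for i in range(1,n):
    if st[i,4]<40: continue
    cnt,_=cv2.findContours((lab==i).astype(np.uint8),cv2.RETR_EXTERNAL,cv2.CHAIN_APPROX_NONE)
    P=np.array([at_z(t,((q[0][0]+l+.5)/1.25-.5,(q[0][1]+tt+.5)/1.25-.5),89)[:2] for q in cnt[0]],np.float32)
    r=cv2.minAreaRect(P); print(vt,st[i],np.array(r[0]),np.array(r[1]),round(r[2],1), sub[lab==i].mean(0))
```

```text
125 [28 15  7 17 73] [ 601.4 -336.5] [38.2 11.1] 6.8 [191.  188.5 189.8]
125 [ 29  34  10  16 119] [ 557.4 -338.6] [36.5 18.2] 4.9 [198.  195.8 197.2]
125 [ 31  54  14  16 191] [ 509.3 -343.8] [36.3 28.3] 3.6 [200.2 197.6 198.8]
125 [ 33  74  18  18 249] [ 461.1 -350.3] [37.6 36.5] 5.1 [203.9 201.3 202.4]
125 [ 35  92  22  18 287] [ 418.6 -355.6] [34.6 44.2] 5.6 [208.5 206.  206.9]
145 [28 15  7 16 69] [ 602.4 -337. ] [36.5 10.8] 4.3 [194.3 191.9 193.1]
145 [ 29  34  10  16 117] [ 557.4 -338.8] [36.5 17.8] 4.9 [199.2 196.9 198.3]
145 [ 31  54  14  16 185] [ 509.4 -343.9] [36.1 28. ] 3.6 [202.2 199.6 200.8]
145 [ 33  74  18  17 241] [ 461.5 -350.8] [36.1 35.9] 3.8 [206.2 203.6 204.7]
145 [ 35  92  22  17 285] [ 418.6 -355.6] [34.6 44.1] 5.7 [209.  206.5 207.4]
```

Run:
```python
from h import *
mv(461.3,-350.5,53,.09)
```

```text
t 42.65 turn [-0.     0.    -0.008] shift mm [  28.5 -137.   118.3]
```

Emit:
send_rows([
  [-0.5,0.01,-0.03,0,0,0,-0.008],
  [-0.5,0.01,-0.045,0,0,0,0],
  [-0.5,0.0085,-0.042,0,0,0,0],
  [-0.5,0,-0.02,0,0,0,0],
  [-0.5,0,0,0.02,0,0,0],
  [-0.5,0,0,0.02,0,0,0],
  [-0.5,0,0,0,0,0,0],
  [-0.5,0,0,0,0,0,0],
  [-0.5,0,0,0,0,0,0],
  [-0.5,0,0,0,0,0,0],
])

```text
time_s: 43.9
eef_pos: [461.1, -350.8, 131.9]
ee_rot: [0.0, -0.045, 0.999, -0.0]
force: [-0.4, -0.1, 0.2]
grip_width: 0.749
grip_force: 0.0
```

Run:
```python
from h import *
mv(461.3,-350.5,53,.09)
c=ctrl.capture("side"); save(c,"s5.png",(330,200,160,150),4)
```

```text
t 43.9 turn [-0.001  0.001 -0.001] shift mm [-0.2  0.2 78.9]
```

View pics/s5.png

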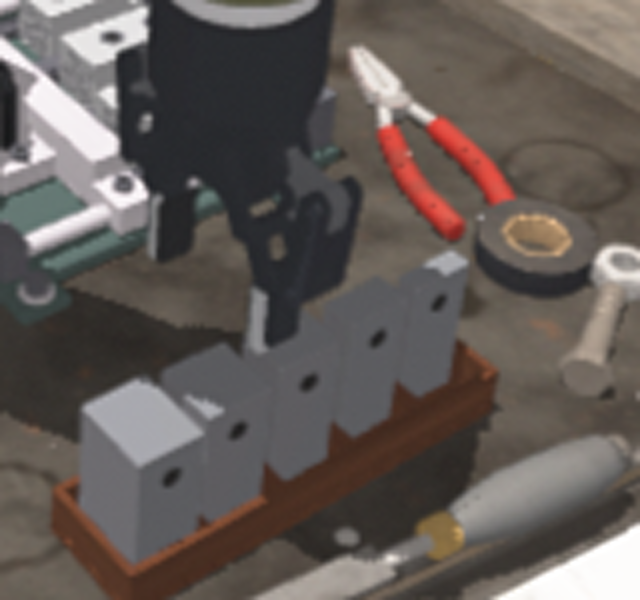

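The gripper is over the second block from the near end (37 mm, crop ~(215,400)). I'll descend, grip and lift.

Emit:
send_rows([
  [-0.5,0,0,0.025,0,0,0],
  [-0.5,0,0,0.03,0,0,0],
  [-0.5,0,0,0.016,0,0,0],
  [-0.5,0,0,0.008,0,0,0],
  [-0.5,0,0,0,0,0,0],
  [1,0,0,0,0,0,0],
  [1,0,0,0,0,0,0],
  [1,0,0,0,0,0,0],
  [1,0,0,0,0,0,0],
  [1,0,0,0,0,0,0],
], squeeze=80)

```text
time_s: 45.2
eef_pos: [461.3, -351.2, 53.4]
ee_rot: [0.001, -0.045, 0.999, -0.001]
force: [-1.3, -0.9, 6.3]
grip_width: 0.422
grip_force: 79.3
```

Emit:
send_rows([
  [1,0,0,0,0,0,0],
  [1,0,0,-0.02,0,0,0],
  [1,0,0,-0.04,0,0,0],
  [1,0,0,-0.05,0,0,0],
  [1,0,0,-0.02,0,0,0.17],
  [1,0,0,0,0,0,0.17],
  [1,0,0,0,0,0,0.17],
  [1,0,0,0,0,0,0.17],
  [1,0,0,0,0,0,0.17],
  [1,0,0,0,0,0,0.17],
])

```text
time_s: 46.45
eef_pos: [460.5, -350.1, 181.4]
ee_rot: [-0.001, 0.451, 0.892, 0.0]
force: [0.8, 0.2, -4.4]
grip_width: 0.427
grip_force: 80.5
```

Run:
```python
from h import *
g=fx(-39,64); print(g); mv(*g,58,A-np.pi/2); print(ctrl.sense()["joints"])
```

```text
[553.94953641  29.334616  ]
t 46.45 turn [-0.001 -0.002  0.553] shift mm [370.7 123.8 123.4]
[-8.52469980e-01  4.71656319e-01  1.40141917e+00  6.71948378e-05
  1.27073005e+00 -1.48694811e+00]
```

Emit:
send_rows([
  [1,0,0,0,0,0,0.139],
  [1,0,0,0,0,0,0.138],
  [1,0,0,0,0,0,0.138],
  [1,0,0,0,0,0,0.138],
  [1,0.03,0.01,0,0,0,0],
  [1,0.04,0.013,0,0,0,0],
  [1,0.045,0.015,0,0,0,0],
  [1,0.045,0.015,0,0,0,0],
  [1,0.045,0.015,0,0,0,0],
  [1,0.045,0.015,0,0,0,0],
])

```text
time_s: 47.7
eef_pos: [521.6, -92.6, 181.6]
ee_rot: [-0.001, 0.676, 0.737, -0.0]
force: [0.8, -1.5, -4.2]
grip_width: 0.425
grip_force: 80.7
```

Emit:
send_rows([
  [1,0.045,0.015,0,0,0,0],
  [1,0.045,0.015,0,0,0,0],
  [1,0.0307,0.0108,0,0,0,0],
  [1,0,0,0,0,0,0],
  [1,0,0,0.025,0,0,0],
  [1,0,0,0.025,0,0,0],
  [1,0,0,0.02,0,0,0],
  [1,0,0,0,0,0,0],
  [1,0,0,0,0,0,0],
  [1,0,0,0,0,0,0],
])

```text
time_s: 48.95
eef_pos: [552.4, 29.2, 113.2]
ee_rot: [0.001, 0.676, 0.737, 0.0]
force: [-0.7, 0.4, -5.1]
grip_width: 0.423
grip_force: 80.8
```

Run:
```python
from h import *
g=fx(-39,64); print(g); mv(*g,58,A-np.pi/2)
c=ctrl.capture("side"); save(c,"s6.png",(290,130,140,120),5)
```

```text
[553.94953641  29.334616  ]
t 48.95 turn [0.001 0.    0.006] shift mm [ 0.   1.5 55.2]
```

View pics/s6.png

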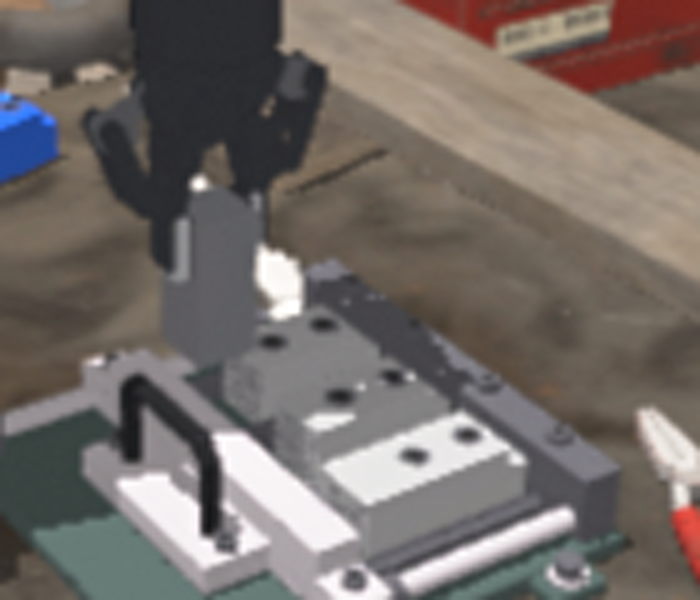

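The block hangs over the left lane's gap, just above the bar and blank tops (crop (205,330)). I'll lower it gently.

Emit:
send_rows([
  [1,0,0.0015,0.003,0,0,0.006],
  [1,0,0,0.004,0,0,0],
  [1,0,0,0.002,0,0,0],
  [1,0,0,0.002,0,0,0],
  [1,0,0,0.002,0,0,0],
  [1,0,0,0.002,0,0,0],
  [1,0,0,0.001,0,0,0],
  [1,0,0,0,0,0,0],
  [1,0,0,0,0,0,0],
  [1,0,0,0,0,0,0],
])

```text
time_s: 50.25
eef_pos: [553.6, 29.5, 96.4]
ee_rot: [0.0, 0.678, 0.735, 0.0]
force: [0.9, -0.7, -4.9]
grip_width: 0.422
grip_force: 80.8
```

Run:
```python
from h import *
g=fx(-39,64); mv(*g,60,A-np.pi/2); print(ctrl.sense()["wrist_torque"])
```

```text
t 50.25 turn [ 0.  0. -0.] shift mm [-0.2  0.4 36.4]
[-0.00868388 -0.02509399 -0.01516718]
```

No contact at 4 mm below the edges: it drops in.

Emit:
send_rows([
  [1,0,0,0.004,0,0,0],
  [1,0,0,0.005,0,0,0],
  [1,0,0,0.005,0,0,0],
  [1,0,0,0.005,0,0,0],
  [1,0,0,0.005,0,0,0],
  [1,0,0,0.004,0,0,0],
  [1,0,0,0.003,0,0,0],
  [1,0,0,0.002,0,0,0],
  [1,0,0,0,0,0,0],
  [1,0,0,0,0,0,0],
])

```text
time_s: 51.5
eef_pos: [553.6, 29.5, 63.4]
ee_rot: [0.0, 0.678, 0.735, 0.0]
force: [-1.0, 0.3, -5.1]
grip_width: 0.421
grip_force: 80.8
```

Emit:
send_rows([
  [1,0,0,0.001,0,0,0],
  [1,0,0,0.001,0,0,0],
  [1,0,0,0.001,0,0,0],
  [1,0,0,0.001,0,0,0],
  [1,0,0,0.0005,0,0,0],
  [1,0,0,0.0005,0,0,0],
  [1,0,0,0,0,0,0],
  [1,0,0,0,0,0,0],
  [1,0,0,0,0,0,0],
  [1,0,0,0,0,0,0],
])

```text
time_s: 52.75
eef_pos: [553.6, 29.6, 60.3]
ee_rot: [0.0, 0.678, 0.735, 0.0]
force: [-9.2, 1.6, 16.9]
grip_width: 0.427
grip_force: 83.6
```

It is fully down: floor contact at TCP z 60.3, as expected. No thicker block can fit this lane, because the gap is at most 40 mm. I'll release and fetch the 29 mm block.

Emit:
send_rows([
  [1,0,0,-0.001,0,0,0],
  [-0.1,0,0,0,0,0,0],
  [-0.1,0,0,0,0,0,0],
  [-0.1,0,0,0,0,0,0],
  [-0.1,0,0,0,0,0,0],
  [-0.1,0,0,-0.02,0,0,0],
  [-0.1,0,0,-0.04,0,0,0],
  [-0.1,0,0,-0.045,0,0,-0.158],
  [-0.3,0,0,0,0,0,-0.158],
  [-0.3,0,0,0,0,0,-0.158],
])

```text
time_s: 54.0
eef_pos: [553.7, 29.5, 164.8]
ee_rot: [0.0, 0.484, 0.875, 0.0]
force: [-0.4, -0.3, -0.2]
grip_width: 0.653
grip_force: 0.0
```

Emit:
send_rows([
  [-0.3,0,0,0,0,0,-0.158],
  [-0.3,0,0,0,0,0,-0.158],
  [-0.3,0,0,0,0,0,-0.158],
  [-0.3,0,0,0,0,0,-0.158],
  [-0.3,0,0,0,0,0,-0.158],
  [-0.3,0,0,0,0,0,-0.158],
  [-0.3,0,0,0,0,0,-0.158],
  [-0.3,0,-0.03,0,0,0,0],
  [-0.3,0,-0.05,0,0,0,0],
  [-0.3,0,-0.05,0,0,0,0],
])

```text
time_s: 55.25
eef_pos: [565.3, -101.2, 164.3]
ee_rot: [0.0, -0.045, 0.999, -0.0]
force: [1.4, 0.5, -0.2]
grip_width: 0.648
grip_force: 0.0
```

Run:
```python
from h import *
s,p,R=pose(); print(p, s["grip_width"]); mv(509.3,-343.8,53,.09)
c=ctrl.capture("side"); 
for q,z in (("packer_a",12),("packer_a",5)):
  for r in ctrl.landmark_of(q,c)[:6]: print(q,np.round(r["point"],1),r["score"],at_z(c,r["point"],z))
cv2.imwrite("pics/raw7.png",c["img"])
```

```text
[ 565.3154999  -101.17621588  164.34710922] 0.6479044550641827
t 55.25 turn [-0.     0.     0.001] shift mm [  77.6 -236.6  111.3]
packer_a [333.4 215.9] 0.66 [554.78665181  22.6527765   12.        ]
packer_a [414.3 305.3] 0.64 [ 548.20396568 -345.8146357    12.        ]
packer_a [361.7 334.4] 0.62 [ 412.85283929 -359.96185334   12.        ]
packer_a [401.9 315.7] 0.6 [ 508.92097107 -357.09124553   12.        ]
packer_a [433.4 294.8] 0.59 [ 602.41527601 -340.29106762   12.        ]
packer_a [333.4 215.9] 0.66 [559.59663014  31.72884027   5.        ]
packer_a [414.3 305.3] 0.64 [ 552.94399614 -340.65392012    5.        ]
packer_a [361.7 334.4] 0.62 [ 416.15462373 -354.95146661    5.        ]
packer_a [401.9 315.7] 0.6 [ 513.243579   -352.05035562    5.        ]
packer_a [433.4 294.8] 0.59 [ 607.73135784 -335.0716584     5.        ]
```

Emit:
send_rows([
  [-0.3,0.015,-0.04,0,0,0,0],
  [-0.3,0.016,-0.05,0,0,0,0],
  [-0.3,0.016,-0.05,0,0,0,0],
  [-0.3,0.016,-0.05,0,0,0,0],
  [-0.3,0.0146,-0.043,0,0,0,0],
  [-0.3,0,0,0.02,0,0,0],
  [-0.3,0,0,0.02,0,0,0],
  [-0.3,0,0,0,0,0,0],
  [-0.3,0,0,0,0,0,0],
  [-0.3,0,0,0,0,0,0],
])

```text
time_s: 56.65
eef_pos: [509.4, -338.9, 125.3]
ee_rot: [0.001, -0.045, 0.999, -0.001]
force: [-0.5, 0.5, -0.3]
grip_width: 0.649
grip_force: 0.0
```

Emit:
send_rows([
  [-0.3,0,-0.005,0,0,0,0],
  [-0.3,0,0,0.025,0,0,0],
  [-0.3,0,0,0.025,0,0,0],
  [-0.3,0,0,0.015,0,0,0],
  [-0.3,0,0,0.007,0,0,0],
  [-0.3,0,0,0,0,0,0],
  [1,0,0,0,0,0,0],
  [1,0,0,0,0,0,0],
  [1,0,0,0,0,0,0],
  [1,0,0,0,0,0,0],
])

```text
time_s: 57.9
eef_pos: [509.7, -344.3, 53.3]
ee_rot: [0.001, -0.045, 0.999, -0.001]
force: [-1.3, 0.2, 5.4]
grip_width: 0.327
grip_force: 78.4
```

Emit:
send_rows([
  [1,0,0,0,0,0,0],
  [1,0,0,-0.02,0,0,0],
  [1,0,0,-0.04,0,0,0],
  [1,0,0,-0.05,0,0,0],
  [1,0,0,-0.02,0,0,0.158],
  [1,0,0,0,0,0,0.158],
  [1,0,0,0,0,0,0.158],
  [1,0,0,0,0,0,0.158],
  [1,0,0,0,0,0,0.158],
  [1,0,0,0,0,0,0.158],
])

```text
time_s: 59.15
eef_pos: [509.1, -343.5, 181.4]
ee_rot: [-0.001, 0.418, 0.908, 0.0]
force: [-0.0, -0.3, -4.2]
grip_width: 0.329
grip_force: 79.3
```

Emit:
send_rows([
  [1,0,0,0,0,0,0.158],
  [1,0,0,0,0,0,0.158],
  [1,0,0,0,0,0,0.158],
  [1,0,0,0,0,0,0.158],
  [1,0.03,0,0,0,0,0],
  [1,0.045,0,0,0,0,0],
  [1,0.05,0,0,0,0,0],
  [1,0.045,0,0,0,0,0],
  [1,0.03,0,0,0,0,0],
  [1,0,0,0,0,0,0],
])

```text
time_s: 60.4
eef_pos: [492.8, -142.7, 181.9]
ee_rot: [-0.001, 0.677, 0.736, -0.0]
force: [1.1, -1.1, -3.8]
grip_width: 0.328
grip_force: 79.6
```

Run:
```python
from h import *
g=fx(-43,0); print(g); mv(*g,60,A-np.pi/2)
```

```text
[555.14098439 -34.77919259]
t 60.4 turn [-0.001 -0.001  0.003] shift mm [102.5  70.9 121.9]
```

Emit:
send_rows([
  [1,0.03,0.02,0,0,0,0.003],
  [1,0.04,0.027,0,0,0,0],
  [1,0.0325,0.0239,0,0,0,0],
  [1,0,0,0,0,0,0],
  [1,0,0,0.025,0,0,0],
  [1,0,0,0.025,0,0,0],
  [1,0,0,0.018,0,0,0],
  [1,0,0,0,0,0,0],
  [1,0,0,0,0,0,0],
  [1,0,0,0,0,0,0],
])

```text
time_s: 61.65
eef_pos: [556.2, -37.2, 115.2]
ee_rot: [0.001, 0.679, 0.734, 0.0]
force: [-0.9, -0.9, -4.1]
grip_width: 0.329
grip_force: 80.1
```

Run:
```python
from h import *
g=fx(-43,0); print(g); mv(*g,60,A-np.pi/2)
```

```text
[555.14098439 -34.77919259]
t 61.65 turn [ 0.001  0.001 -0.003] shift mm [ 2.5 -0.9 55.2]
```

Emit:
send_rows([
  [1,0.0025,-0.0009,0.003,0,0,-0.003],
  [1,0,0,0.004,0,0,0],
  [1,0,0,0.003,0,0,0],
  [1,0,0,0.002,0,0,0],
  [1,0,0,0.002,0,0,0],
  [1,0,0,0.002,0,0,0],
  [1,0,0,0.002,0,0,0],
  [1,0,0,0,0,0,0],
  [1,0,0,0,0,0,0],
  [1,0,0,0,0,0,0],
])

```text
time_s: 62.9
eef_pos: [554.8, -34.4, 96.4]
ee_rot: [0.0, 0.678, 0.735, 0.0]
force: [-1.1, 0.2, -4.6]
grip_width: 0.328
grip_force: 80.2
```

Emit:
send_rows([
  [1,0,0,0.004,0,0,0],
  [1,0,0,0.005,0,0,0],
  [1,0,0,0.005,0,0,0],
  [1,0,0,0.005,0,0,0],
  [1,0,0,0.005,0,0,0],
  [1,0,0,0.004,0,0,0],
  [1,0,0,0.003,0,0,0],
  [1,0,0,0.002,0,0,0],
  [1,0,0,0,0,0,0],
  [1,0,0,0,0,0,0],
])

```text
time_s: 64.15
eef_pos: [554.8, -34.5, 63.4]
ee_rot: [0.0, 0.678, 0.735, 0.0]
force: [-0.1, 0.7, -3.8]
grip_width: 0.332
grip_force: 80.2
```

Emit:
send_rows([
  [1,0,0.002,0,0,0,0],
  [1,0,0.001,0,0,0,0],
  [1,0,0,0,0,0,0],
  [1,0,0,0,0,0,0],
  [1,0,0,0,0,0,0],
  [1,0,0,0,0,0,0],
  [1,0,0,0,0,0,0],
  [1,0,0,0,0,0,0],
  [1,0,0,0,0,0,0],
  [1,0,0,0,0,0,0],
])

```text
time_s: 65.4
eef_pos: [556.2, -34.2, 63.1]
ee_rot: [-0.002, 0.678, 0.735, -0.002]
force: [-8.9, -0.5, 0.6]
grip_width: 0.328
grip_force: 80.9
```

Emit:
send_rows([
  [1,0,-0.003,0,0,0,0],
  [1,0,-0.002,0,0,0,0],
  [1,0,-0.001,0,0,0,0],
  [1,0,0,0,0,0,0],
  [1,0,0,0,0,0,0],
  [1,0,0,0,0,0,0],
  [1,0,0,0,0,0,0],
  [1,0,0,0,0,0,0],
  [1,0,0,0,0,0,0],
  [1,0,0,0,0,0,0],
])

```text
time_s: 66.65
eef_pos: [553.2, -34.6, 63.7]
ee_rot: [0.002, 0.678, 0.735, 0.001]
force: [5.6, 0.7, -7.2]
grip_width: 0.328
grip_force: 79.9
```

Contact on both sides within about 3 mm, so 29 mm is the match. I'll centre it and lower it to the floor.

Emit:
send_rows([
  [1,0,0.002,0,0,0,0],
  [1,0,0.001,0,0,0,0],
  [1,0,0,0.001,0,0,0],
  [1,0,0,0.001,0,0,0],
  [1,0,0,0.001,0,0,0],
  [1,0,0,0.001,0,0,0],
  [1,0,0,0.0005,0,0,0],
  [1,0,0,0.0005,0,0,0],
  [1,0,0,0,0,0,0],
  [1,0,0,0,0,0,0],
])

```text
time_s: 67.9
eef_pos: [554.7, -34.4, 60.3]
ee_rot: [0.0, 0.678, 0.735, -0.0]
force: [-8.9, 2.9, 17.2]
grip_width: 0.331
grip_force: 83.2
```

Emit:
send_rows([
  [1,0,0,-0.001,0,0,0],
  [0.1,0,0,0,0,0,0],
  [0.1,0,0,0,0,0,0],
  [0.1,0,0,0,0,0,0],
  [0.1,0,0,0,0,0,0],
  [0.1,0,0,-0.02,0,0,0],
  [0.1,0,0,-0.04,0,0,0],
  [0.1,0,0,-0.045,0,0,-0.158],
  [-0.2,0,0,0,0,0,-0.158],
  [-0.2,0,0,0,0,0,-0.158],
])

```text
time_s: 69.15
eef_pos: [554.8, -34.4, 164.8]
ee_rot: [0.0, 0.484, 0.875, 0.0]
force: [-0.0, -0.3, -0.9]
grip_width: 0.597
grip_force: 0.0
```

Emit:
send_rows([
  [-0.2,0,0,0,0,0,-0.158],
  [-0.2,0,0,0,0,0,-0.158],
  [-0.2,0,0,0,0,0,-0.158],
  [-0.2,0,0,0,0,0,-0.158],
  [-0.2,0,0,0,0,0,-0.158],
  [-0.2,0,0,0,0,0,-0.158],
  [-0.2,0,0,0,0,0,-0.158],
  [-0.2,0,-0.03,0,0,0,0],
  [-0.2,0,-0.04,0,0,0,0],
  [-0.2,0,0,0,0,0,0],
])

```text
time_s: 70.4
eef_pos: [561.1, -106.2, 164.0]
ee_rot: [-0.0, -0.044, 0.999, -0.0]
force: [-0.3, 0.6, 0.2]
grip_width: 0.601
grip_force: 0.0
```

Run:
```python
from h import *
s,p,R=pose(); print(p, s["grip_width"]); mv(557.4,-338.7,53,.09)
c=ctrl.capture("side"); 
for r in ctrl.landmark_of("packer_a",c)[:6]: print(np.round(r["point"],1),r["score"],at_z(c,r["point"],12),at_z(c,r["point"],5))
```

```text
[ 561.05808427 -106.21184744  164.04176437] 0.6014258367099587
t 70.4 turn [-0.    -0.    -0.003] shift mm [  24.5 -231.2  111. ]
[417.5 305.6] 0.91 [ 553.52201642 -349.56258517   12.        ] [ 558.31855668 -344.44169544    5.        ]
[363.5 333.5] 0.82 [ 417.04924199 -359.70903615   12.        ] [ 420.39561756 -354.69596297    5.        ]
[343.9 227.7] 0.82 [553.27740223 -38.62841155  12.        ] [558.07134321 -30.20352392   5.        ]
[432.5 293.5] 0.69 [ 603.2055423  -336.34966784   12.        ] [ 608.53002152 -331.08837716    5.        ]
[335.4 216.1] 0.65 [559.13302984  19.23270027  12.        ] [563.98919294  28.27242218   5.        ]
[321.7 211.5] 0.64 [536.37899355  57.01215031  12.        ] [540.99337142  66.45331804   5.        ]
```

Emit:
send_rows([
  [-0.2,0.005,-0.036,0,0,0,-0.003],
  [-0.2,0.005,-0.05,0,0,0,0],
  [-0.2,0.005,-0.05,0,0,0,0],
  [-0.2,0.005,-0.05,0,0,0,0],
  [-0.2,0.0045,-0.045,0,0,0,0],
  [-0.2,0,0,0.02,0,0,0],
  [-0.2,0,0,0.02,0,0,0],
  [-0.2,0,0,0,0,0,0],
  [-0.2,0,0,0,0,0,0],
  [-0.2,0,0,0,0,0,0],
])

```text
time_s: 71.75
eef_pos: [558.5, -336.3, 125.4]
ee_rot: [0.001, -0.047, 0.999, -0.001]
force: [-0.2, 0.4, -0.3]
grip_width: 0.596
grip_force: 0.0
```

Emit:
send_rows([
  [-0.2,0,0,0,0,0,0],
  [-0.2,0,0,0.025,0,0,0],
  [-0.2,0,0,0.025,0,0,0],
  [-0.2,0,0,0.014,0,0,0],
  [-0.2,0,0,0.007,0,0,0],
  [-0.2,0,0,0,0,0,0],
  [1,0,0,0,0,0,0],
  [1,0,0,0,0,0,0],
  [1,0,0,0,0,0,0],
  [1,0,0,0,0,0,0],
])

```text
time_s: 73.0
eef_pos: [558.5, -336.8, 54.4]
ee_rot: [0.001, -0.047, 0.999, -0.001]
force: [-0.7, -0.5, 6.4]
grip_width: 0.233
grip_force: 78.7
```

Emit:
send_rows([
  [1,0,0,0,0,0,0],
  [1,0,0,-0.02,0,0,0],
  [1,0,0,-0.04,0,0,0],
  [1,0,0,-0.05,0,0,0],
  [1,0,0,-0.02,0,0,0.158],
  [1,0,0,0,0,0,0.158],
  [1,0,0,0,0,0,0.158],
  [1,0,0,0,0,0,0.158],
  [1,0,0,0,0,0,0.158],
  [1,0,0,0,0,0,0.158],
])

```text
time_s: 74.25
eef_pos: [557.7, -336.0, 182.3]
ee_rot: [-0.001, 0.417, 0.909, 0.0]
force: [-0.4, 0.2, -3.5]
grip_width: 0.235
grip_force: 78.7
```

Emit:
send_rows([
  [1,0,0,0,0,0,0.158],
  [1,0,0,0,0,0,0.158],
  [1,0,0,0,0,0,0.158],
  [1,0,0,0,0,0,0.151],
  [1,0.03,0,0,0,0,0],
  [1,0.045,0,0,0,0,0],
  [1,0.05,0,0,0,0,0],
  [1,0.045,0,0,0,0,0],
  [1,0.03,0,0,0,0,0],
  [1,0,0,0,0,0,0],
])

```text
time_s: 75.5
eef_pos: [539.4, -135.2, 182.9]
ee_rot: [-0.001, 0.673, 0.739, -0.0]
force: [0.0, -1.4, -3.8]
grip_width: 0.232
grip_force: 78.9
```

Run:
```python
from h import *
g=fx(-47,-64); print(g); mv(*g,60,A-np.pi/2)
```

```text
[556.33243237 -98.89300118]
t 75.5 turn [-0.001 -0.001  0.013] shift mm [ 34.8  19.8 122.9]
```

Emit:
send_rows([
  [1,0.012,0.007,0,0,0,0.013],
  [1,0.015,0.008,0,0,0,0],
  [1,0.0078,0.0048,0,0,0,0],
  [1,0,0,0,0,0,0],
  [1,0,0,0.025,0,0,0],
  [1,0,0,0.025,0,0,0],
  [1,0,0,0.018,0,0,0],
  [1,0,0,0,0,0,0],
  [1,0,0,0,0,0,0],
  [1,0,0,0,0,0,0],
])

```text
time_s: 76.75
eef_pos: [557.1, -101.2, 116.2]
ee_rot: [0.001, 0.679, 0.734, 0.0]
force: [0.1, -0.8, -4.5]
grip_width: 0.237
grip_force: 78.8
```

Run:
```python
from h import *
g=fx(-47,-64); print(g); mv(*g,60,A-np.pi/2)
```

```text
[556.33243237 -98.89300118]
t 76.75 turn [ 0.001  0.001 -0.003] shift mm [ 2.3 -0.6 56.2]
```

Emit:
send_rows([
  [1,0.0023,-0.0006,0.003,0,0,-0.003],
  [1,0,0,0.004,0,0,0],
  [1,0,0,0.003,0,0,0],
  [1,0,0,0.002,0,0,0],
  [1,0,0,0.002,0,0,0],
  [1,0,0,0.002,0,0,0],
  [1,0,0,0.002,0,0,0],
  [1,0,0,0,0,0,0],
  [1,0,0,0,0,0,0],
  [1,0,0,0,0,0,0],
])

```text
time_s: 78.0
eef_pos: [556.2, -98.9, 101.2]
ee_rot: [0.001, 0.678, 0.735, 0.0]
force: [-13.1, 3.4, 29.6]
grip_width: 0.237
grip_force: 83.7
```

It has stopped on a top edge at bottom z ≈ 52. I'll lift slightly and read the moment and the picture.

Run:
```python
from h import *
np.set_printoptions(precision=2,suppress=True)
s,p,R=pose(); print(s["force"],s["wrist_torque"])
c=ctrl.capture("side"); save(c,"s8.png",(310,160,130,110),6)
```

```text
[-13.13   3.39  29.58] [0.77 2.71 0.06]
```

View pics/s8.png

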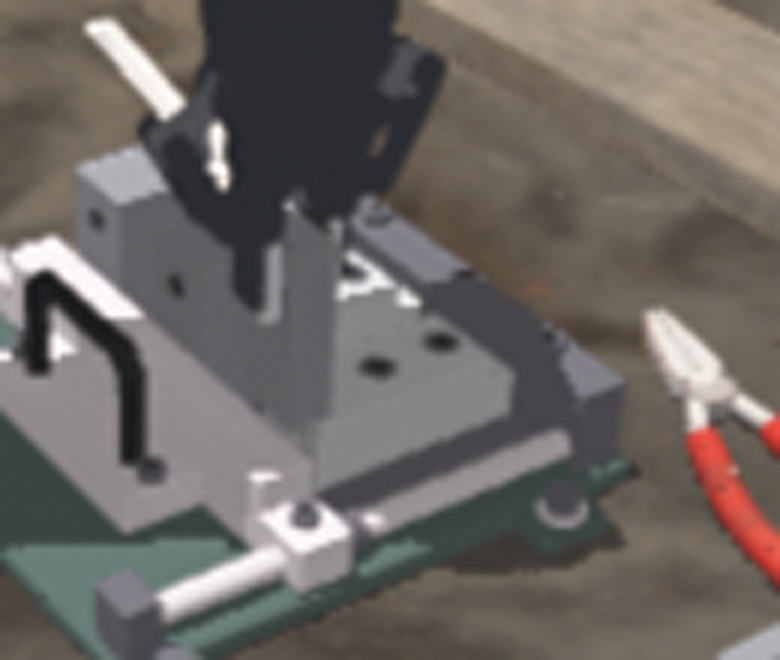

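Emit:
send_rows([
  [1,0,0,-0.004,0,0,0],
  [1,0,0,-0.004,0,0,0],
  [1,0,0,0,0,0,0],
  [1,0,0,0,0,0,0],
  [1,0,0,0,0,0,0],
  [1,0,0,0,0,0,0],
  [1,0,0,0,0,0,0],
  [1,0,0,0,0,0,0],
  [1,0,0,0,0,0,0],
  [1,0,0,0,0,0,0],
])

```text
time_s: 79.3
eef_pos: [555.9, -98.7, 105.3]
ee_rot: [-0.0, 0.678, 0.735, -0.0]
force: [0.5, -0.2, -4.5]
grip_width: 0.232
grip_force: 79.0
```

The picture shows the gap between the bar's far edge (crop ~(305,470)) and the sawn end (crop ~(318,450)) looking narrower than the block. This blank may be the 102 mm one. I'll lift clear and measure the gaps from the top.

Emit:
send_rows([
  [1,0,0,-0.03,0,0,0],
  [1,0,0,-0.04,0,0,0],
  [1,-0.04,0,-0.01,0,0,0],
  [1,-0.05,0,0,0,0,0],
  [1,-0.05,0,0,0,0,-0.158],
  [1,0,0,0,0,0,-0.158],
  [1,0,0,0,0,0,-0.158],
  [1,0,0,0,0,0,-0.158],
  [1,0,0,0,0,0,-0.158],
  [1,0,0,0,0,0,-0.158],
])

```text
time_s: 80.55
eef_pos: [567.2, -238.2, 185.2]
ee_rot: [-0.0, 0.265, 0.964, 0.0]
force: [0.0, -0.9, -4.1]
grip_width: 0.234
grip_force: 79.2
```

Run:
```python
from h import *
np.set_printoptions(precision=1,suppress=True)
t=ctrl.capture("top"); im=t["img"].astype(np.float32).mean(2)
xs=np.arange(-75,60,1.)
for yl in (-64,):
  for dy in (-14,-7,0,7,14):
    uv=np.array([proj(t,(*fx(x,yl+dy),52)) for x in xs],np.float32)
    v=cv2.remap(im,uv[:,0].reshape(1,-1),uv[:,1].reshape(1,-1),cv2.INTER_LINEAR)[0]
    print(yl+dy,v[0:40:2].astype(int))
print(mv(557.4,-338.7,53,.09))
```

```text
-78 [144 144 144 144 142 139 140 118  85  74  69  69  74  87 111 151 194 230
 236 237]
-71 [144 144 144 143 141 139 146 144 100  88  90  92 106 119 103 142 230 236
 238 238]
-64 [145 145 145 166 220 230 222 183 127  98 123 132 131 118 114 127 206 237
 239 238]
-57 [187 223 240 244 244 244 244 178 139 133 134 133 125 116 113 122 179 233
 237 238]
-50 [248 248 247 246 244 243 244 196 126 130 133 136 130 122 111 156 198 231
 238 239]
t 80.6 turn [ 0.  -0.  -0.6] shift mm [ 18.8 -99.2 132.2]
(array([ 0. , -0. , -0.6]), array([ 18.8, -99.2, 132.2]))
```

Run:
```python
from h import *
t=ctrl.capture("top"); im=t["img"].astype(np.float32).mean(2)
for yl in (-64,0,64):
  for dy in (-12,0,12):
    for z,xs in ((52,np.arange(26,66,2.)),):
      uv=np.array([proj(t,(*fx(x,yl+dy),z)) for x in xs],np.float32)
      v=cv2.remap(im,uv[:,0].reshape(1,-1),uv[:,1].reshape(1,-1),cv2.INTER_LINEAR)[0]
      print(yl+dy,v.astype(int))
save(t,"fix2.png",(295,150,100,90),6)
```

```text
-76 [234 234 234 234 234 234 233 233 238 243 239 235 232 239 221 141 122 121
 123 125]
-64 [186 144 102  73  62  63  89 127 181 197 211 228 232 219 167 126  94 114
 124 124]
-52 [235 234 228 224 223 225 230 233 237 236 229 231 234 236 194 121 121 123
 126 126]
-12 [236 235 235 235 235 235 235 235 236 242 241 236 233 230 224 152 113 124
 126 126]
0 [195 152 104  79  66  65  85 116 164 195 220 229 233 233 179 129 110 115
 126 126]
12 [236 236 229 223 223 222 224 232 238 244 231 227 233 237 221 147 122 126
 128 128]
52 [236 236 236 236 235 235 235 235 234 231 229 233 233 227 197 151 101 117
 127 127]
64 [188 136  99  75  59  65  80 109 169 209 198 211 231 232 194 120 116 118
 127 127]
76 [236 236 231 221 221 222 228 232 236 239 239 237 236 227 207 146 105 121
 126 127]
```

View pics/fix2.png

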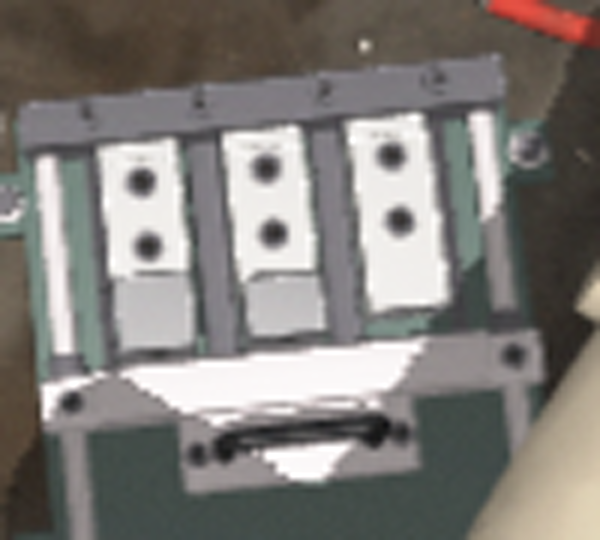

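All three blanks touch the stop equally (crop tops), and the two packers stand in their gaps. The right blank is the 102 mm one, so the 21 mm block is too thick and goes back to its pocket. The 13 mm block gets tried next.

Run:
```python
from h import *
mv(558.4,-336.6,56,.094); mv(602.4,-337,53,.09)
```

```text
t 80.65 turn [ 0.    -0.    -0.635] shift mm [ 18.  -97.1 129.2]
t 80.65 turn [ 0.    -0.    -0.631] shift mm [ -26.1 -101.6  132.2]
```

Emit:
send_rows([
  [1,0,0,0,0,0,-0.159],
  [1,0,0,0,0,0,-0.159],
  [1,0,0,0,0,0,-0.159],
  [1,0,0,0,0,0,-0.158],
  [1,0.008,-0.04,0,0,0,0],
  [1,0.01,-0.0571,0,0,0,0],
  [1,0,0,0.04,0,0,0],
  [1,0,0,0.025,0,0,0],
  [1,0,0,0,0,0,0],
  [1,0,0,0,0,0,0],
])

```text
time_s: 81.9
eef_pos: [559.0, -336.9, 121.8]
ee_rot: [0.001, -0.046, 0.999, -0.001]
force: [-0.5, -0.8, -3.1]
grip_width: 0.238
grip_force: 79.9
```

Run:
```python
from h import *
mv(558.4,-336.6,56,.094)
```

```text
t 81.9 turn [-0.002  0.002 -0.002] shift mm [ 0.5  0.3 65.8]
```

Emit:
send_rows([
  [1,0.0005,0,0.015,0,0,-0.002],
  [1,0,0,0.02,0,0,0],
  [1,0,0,0.015,0,0,0],
  [1,0,0,0.008,0,0,0],
  [1,0,0,0.004,0,0,0],
  [1,0,0,0.002,0,0,0],
  [1,0,0,0.001,0,0,0],
  [1,0,0,0.001,0,0,0],
  [1,0,0,0,0,0,0],
  [1,0,0,0,0,0,0],
])

```text
time_s: 83.15
eef_pos: [558.0, -336.7, 54.5]
ee_rot: [0.0, -0.048, 0.999, -0.0]
force: [0.2, -0.7, -4.0]
grip_width: 0.232
grip_force: 80.2
```

Emit:
send_rows([
  [1,0,0,0.0005,0,0,0],
  [1,0,0,0.0005,0,0,0],
  [1,0,0,0.0005,0,0,0],
  [1,0,0,0,0,0,0],
  [0,0,0,0,0,0,0],
  [0,0,0,0,0,0,0],
  [0,0,0,0,0,0,0],
  [0,0,0,0,0,0,0],
  [0,0,0,0,0,0,0],
  [0,0,0,-0.001,0,0,0],
])

```text
time_s: 84.4
eef_pos: [557.9, -336.6, 53.7]
ee_rot: [-0.0, -0.048, 0.999, 0.0]
force: [0.5, 0.5, -0.3]
grip_width: 0.504
grip_force: 0.0
```

Emit:
send_rows([
  [0,0,0,-0.02,0,0,0],
  [0,0,0,-0.04,0,0,0],
  [0,0,0,-0.015,0,0,0],
  [0,-0.02,0,0,0,0,0],
  [0,-0.024,0,0,0,0,0],
  [0,0,0,0,0,0,0],
  [0,0,0,0,0,0,0],
  [0,0,0,0,0,0,0],
  [0,0,0,0,0,0,0],
  [0,0,0,0,0,0,0],
])

```text
time_s: 85.65
eef_pos: [601.5, -332.5, 128.9]
ee_rot: [0.0, -0.047, 0.999, -0.0]
force: [0.6, 0.2, 0.6]
grip_width: 0.498
grip_force: 0.0
```

Run:
```python
from h import *
mv(602,-336.7,53,.09)
c=ctrl.capture("side")
for r in ctrl.landmark_of("packer_a",c)[:6]: print(np.round(r["point"],1),r["score"],at_z(c,r["point"],5))
```

```text
t 85.65 turn [-0.     0.     0.005] shift mm [-0.1 -4.2 75.9]
[413.5 301.8] 0.94 [ 557.54682837 -331.80409171    5.        ]
[433. 299.] 0.85 [ 599.00228297 -344.48516182    5.        ]
[364.2 336.6] 0.77 [ 417.66025429 -361.76217775    5.        ]
[337.4 215.3] 0.75 [570.704647   29.1186792   5.       ]
[341. 229.] 0.63 [548.49837065 -31.70330158   5.        ]
```

Emit:
send_rows([
  [0,0,-0.0042,0,0,0,0.005],
  [0,0,0,0.025,0,0,0],
  [0,0,0,0.025,0,0,0],
  [0,0,0,0.018,0,0,0],
  [0,0,0,0.008,0,0,0],
  [0,0,0,0,0,0,0],
  [1,0,0,0,0,0,0],
  [1,0,0,0,0,0,0],
  [1,0,0,0,0,0,0],
  [1,0,0,0,0,0,0],
])

```text
time_s: 87.0
eef_pos: [602.5, -336.9, 53.9]
ee_rot: [0.001, -0.045, 0.999, -0.001]
force: [0.5, 0.9, 6.3]
grip_width: 0.139
grip_force: 78.5
```

Emit:
send_rows([
  [1,0,0,0,0,0,0],
  [1,0,0,-0.02,0,0,0],
  [1,0,0,-0.04,0,0,0],
  [1,0,0,-0.05,0,0,0],
  [1,0,0,-0.02,0,0,0.158],
  [1,0,0,0,0,0,0.158],
  [1,0,0,0,0,0,0.158],
  [1,0,0,0,0,0,0.158],
  [1,0,0,0,0,0,0.158],
  [1,0,0,0,0,0,0.158],
])

```text
time_s: 88.25
eef_pos: [601.9, -336.5, 183.3]
ee_rot: [-0.0, 0.418, 0.908, 0.0]
force: [-1.1, -0.2, -2.6]
grip_width: 0.141
grip_force: 78.3
```

Emit:
send_rows([
  [1,0,0,0,0,0,0.158],
  [1,0,0,0,0,0,0.158],
  [1,0,0,0,0,0,0.158],
  [1,0,0,0,0,0,0.158],
  [1,0.03,0,0,0,0,0],
  [1,0.045,0,0,0,0,0],
  [1,0.05,0,0,0,0,0],
  [1,0.045,0,0,0,0,0],
  [1,0.03,0,0,0,0,0],
  [1,0,0,0,0,0,0],
])

```text
time_s: 89.5
eef_pos: [585.8, -135.3, 183.7]
ee_rot: [-0.0, 0.677, 0.736, 0.0]
force: [-0.9, -0.2, -3.0]
grip_width: 0.142
grip_force: 78.6
```

Run:
```python
from h import *
g=fx(-51,-64); print(g); mv(*g,60,A-np.pi/2)
```

```text
[552.3455472 -99.216647 ]
t 89.5 turn [ 0.    -0.     0.003] shift mm [ 38.7 -30.4 123.7]
```

Emit:
send_rows([
  [1,0.012,-0.01,0,0,0,0.003],
  [1,0.018,-0.014,0,0,0,0],
  [1,0.0087,-0.0064,0,0,0,0],
  [1,0,0,0,0,0,0],
  [1,0,0,0.025,0,0,0],
  [1,0,0,0.025,0,0,0],
  [1,0,0,0.018,0,0,0],
  [1,0,0,0,0,0,0],
  [1,0,0,0,0,0,0],
  [1,0,0,0,0,0,0],
])

```text
time_s: 90.75
eef_pos: [553.1, -101.4, 115.7]
ee_rot: [0.001, 0.679, 0.734, 0.0]
force: [0.4, -0.4, -2.8]
grip_width: 0.14
grip_force: 78.5
```

Run:
```python
from h import *
g=fx(-51,-64); print(g); mv(*g,60,A-np.pi/2)
```

```text
[552.3455472 -99.216647 ]
t 90.75 turn [ 0.002  0.001 -0.003] shift mm [ 2.3 -0.5 55.7]
```

Emit:
send_rows([
  [1,0.0023,-0.0008,0.003,0,0,-0.003],
  [1,0,0,0.004,0,0,0],
  [1,0,0,0.003,0,0,0],
  [1,0,0,0.002,0,0,0],
  [1,0,0,0.002,0,0,0],
  [1,0,0,0.002,0,0,0],
  [1,0,0,0.002,0,0,0],
  [1,0,0,0,0,0,0],
  [1,0,0,0,0,0,0],
  [1,0,0,0,0,0,0],
])

```text
time_s: 92.0
eef_pos: [551.6, -98.9, 96.9]
ee_rot: [0.0, 0.678, 0.735, 0.0]
force: [0.5, 0.5, -2.6]
grip_width: 0.14
grip_force: 78.5
```

It drops in (bottom at z 48, no contact). I'll lower it further and check the play.

Emit:
send_rows([
  [1,0,0,0.004,0,0,0],
  [1,0,0,0.005,0,0,0],
  [1,0,0,0.005,0,0,0],
  [1,0,0,0.005,0,0,0],
  [1,0,0,0.005,0,0,0],
  [1,0,0,0.004,0,0,0],
  [1,0,0,0.003,0,0,0],
  [1,0,0,0.002,0,0,0],
  [1,0,0,0,0,0,0],
  [1,0,0,0,0,0,0],
])

```text
time_s: 93.25
eef_pos: [551.7, -98.9, 63.9]
ee_rot: [0.0, 0.678, 0.735, 0.0]
force: [-0.1, -0.3, -3.7]
grip_width: 0.145
grip_force: 78.5
```

Emit:
send_rows([
  [1,0,0,0.001,0,0,0],
  [1,0,0,0.001,0,0,0],
  [1,0,0,0.001,0,0,0],
  [1,0,0,0.001,0,0,0],
  [1,0,0,0.0005,0,0,0],
  [1,0,0,0.0005,0,0,0],
  [1,0,0,0,0,0,0],
  [1,0,0,0,0,0,0],
  [1,0,0,0,0,0,0],
  [1,0,0,0,0,0,0],
])

```text
time_s: 94.5
eef_pos: [551.8, -98.9, 60.8]
ee_rot: [0.0, 0.678, 0.735, 0.0]
force: [-7.7, 2.4, 16.5]
grip_width: 0.142
grip_force: 81.4
```

Emit:
send_rows([
  [1,0,0,-0.003,0,0,0],
  [1,0,0.002,0,0,0,0],
  [1,0,0.001,0,0,0,0],
  [1,0,0,0,0,0,0],
  [1,0,0,0,0,0,0],
  [1,0,0,0,0,0,0],
  [1,0,0,0,0,0,0],
  [1,0,0,0,0,0,0],
  [1,0,0,0,0,0,0],
  [1,0,0,0,0,0,0],
])

```text
time_s: 95.75
eef_pos: [552.8, -98.6, 61.2]
ee_rot: [-0.002, 0.678, 0.735, -0.002]
force: [-10.5, -1.5, 3.2]
grip_width: 0.142
grip_force: 79.4
```

Emit:
send_rows([
  [1,0,-0.002,0,0,0,0],
  [1,0,-0.001,0,0,0,0],
  [1,0,0,0.001,0,0,0],
  [1,0,0,0.001,0,0,0],
  [1,0,0,0.0005,0,0,0],
  [1,0,0,0.0005,0,0,0],
  [1,0,0,0,0,0,0],
  [1,0,0,0,0,0,0],
  [1,0,0,0,0,0,0],
  [1,0,0,0,0,0,0],
])

```text
time_s: 97.0
eef_pos: [551.9, -98.9, 60.8]
ee_rot: [0.001, 0.678, 0.735, 0.0]
force: [-6.1, 1.6, 17.3]
grip_width: 0.139
grip_force: 81.5
```

The block meets the blank after about 1 mm, so 13 mm is the match. I'll release, lift, move away and check everything.

Emit:
send_rows([
  [1,0,0,-0.001,0,0,0],
  [0.5,0,0,0,0,0,0],
  [0.5,0,0,0,0,0,0],
  [0.5,0,0,0,0,0,0],
  [0.5,0,0,0,0,0,0],
  [0.5,0,0,-0.02,0,0,0],
  [0.5,0,0,-0.04,0,0,0],
  [0.5,0,0,-0.06,0,0,0],
  [0.5,0,-0.05,-0.03,0,0,0],
  [0.5,0,-0.05,0,0,0,0],
])

```text
time_s: 98.25
eef_pos: [451.5, -107.3, 211.8]
ee_rot: [0.002, 0.678, 0.735, 0.001]
force: [0.3, -0.8, 0.0]
grip_width: 0.25
grip_force: 0.0
```

Emit:
send_rows([
  [0.5,0.03,-0.04,0,0,0,0],
  [0.5,0.05,-0.03,0,0,0,0],
  [0.5,0.05,0,0,0,0,0],
  [0.5,0.05,0,0,0,0,0],
  [0.5,0.05,0,0,0,0,0],
  [0.5,0.05,0,0,0,0,0],
  [0.5,0.03,0,0,0,0,0],
  [0.5,0.03,0,0,0,0,0],
  [0.5,0,0,0,0,0,0],
  [0.5,0,0,0,0,0,0],
])

```text
time_s: 99.5
eef_pos: [354.6, 225.9, 209.7]
ee_rot: [0.0, 0.678, 0.735, -0.0]
force: [0.3, 0.5, -0.1]
grip_width: 0.254
grip_force: 0.0
```

Run:
```python
from h import *
np.set_printoptions(precision=1,suppress=True)
t=ctrl.capture("top"); s=ctrl.capture("side")
im=t["img"].astype(np.float32).mean(2)
for q,z in (("packer_a",12),("bar_handle",82),("blank_a",12)):
    for c in (t,s):
        for r in ctrl.landmark_of(q,c)[:6]: print(q,r["score"],at_z(c,r["point"],z),at_z(c,r["point"],5)[:2])
xs=np.arange(26,66,2.)
for yl in (-76,-12,12,52,76):
    uv=np.array([proj(t,(*fx(x,yl),52)) for x in xs],np.float32)
    print(yl,cv2.remap(im,uv[:,0].reshape(1,-1),uv[:,1].reshape(1,-1),cv2.INTER_LINEAR)[0].astype(int)[10:])
a=cv2.resize(t["img"][150:270,290:470],None,fx=3,fy=3,interpolation=cv2.INTER_CUBIC)
b=cv2.resize(s["img"][160:360,290:460],None,fx=1.8,fy=1.8,interpolation=cv2.INTER_CUBIC); b=b[:360]
cv2.imwrite("pics/end.png",np.hstack([a[:,:480],b])[:,:,::-1])
```

```text
packer_a 0.6 [ 416.8 -368.7   12. ] [ 417.1 -370.9]
packer_a 0.55 [550.1  18.7  12. ] [551.2  18.7]
packer_a 0.5 [549.5 -29.   12. ] [550.6 -29.3]
packer_a 0.47 [ 559.4 -331.9   12. ] [ 560.5 -333.9]
packer_a 0.44 [546.6 -91.   12. ] [547.6 -91.6]
packer_a 0.81 [ 412.9 -364.6   12. ] [ 416.2 -359.7]
packer_a 0.72 [561.8  18.4  12. ] [566.6  27.4]
packer_a 0.69 [ 553.8 -341.1   12. ] [ 558.6 -335.9]
packer_a 0.52 [554.5 -41.3  12. ] [559.3 -32.9]
packer_a 0.33 [535.5  48.5  12. ] [540.1  57.8]
bar_handle 0.93 [487.8 -34.9  82. ] [496.1 -38.1]
bar_handle 0.66 [488.4 -45.5  82. ] [538.9  57.3]
blank_a 0.77 [632.7 -81.5  12. ] [634.2 -82.1]
blank_a 0.75 [583.3 388.3  12. ] [584.5 390.5]
blank_a 0.59 [626.4 -41.6  12. ] [627.9 -41.9]
blank_a 0.75 [581.9 382.7  12. ] [587.  395.6]
blank_a 0.73 [622.2 -95.3  12. ] [627.7 -87.4]
blank_a 0.58 [623.9 -35.9  12. ] [629.4 -27.4]
blank_a 0.56 [605.   27.7  12. ] [610.3  36.8]
-76 [243 241 243 245 224 146 129 132 136 139]
-12 [249 247 245 242 236 166 127 138 141 141]
12 [242 239 245 247 231 159 136 140 142 142]
52 [241 244 245 240 215 166 112 131 142 143]
76 [248 248 247 240 226 161 118 134 140 142]
```

Run:
```python
from h import *
t=ctrl.capture("top"); im=t["img"].astype(np.float32).mean(2); xs=np.arange(-90,-52,1.)
e=[]
for y in (-98,-95,-92,-34,-30,30,34,92,95,98):
    uv=np.array([proj(t,(*fx(x,y),52)) for x in xs],np.float32)
    v=cv2.remap(im,uv[:,0].reshape(1,-1),uv[:,1].reshape(1,-1),cv2.INTER_LINEAR)[0]; g=np.clip(-np.gradient(v),0,None); i=g.argmax(); sl=slice(max(0,i-3),i+4); e.append((y,round((g[sl]*xs[sl]).sum()/g[sl].sum(),1)))
print(e)
```

```text
[(-98, np.float64(-60.5)), (-95, np.float64(-59.8)), (-92, np.float64(-60.1)), (-34, np.float64(-60.6)), (-30, np.float64(-61.4)), (30, np.float64(-61.0)), (34, np.float64(-60.7)), (92, np.float64(-60.3)), (95, np.float64(-60.2)), (98, np.float64(-60.3))]
```

```bash
python3 -c "
from rig import ctrl
print(ctrl.finish_job())"
```

```text
the job is handed in; nothing more can be done
None
```

Job handed in: all three blanks are loaded against the back stop and the bar was pushed hard onto its collars; the 37, 29 and 13 mm blocks stand fully down in their gaps (37 mm not play-tested; only the 45 mm is thicker and can't fit), the 45 mm stayed in the rack and the too-thick 21 mm went back to its pocket, though I viewed 15 pictures against the limit of 14.

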